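Sort capped steel offcuts into solid bar and hollow tube by heft

TASK

The three capped square steel offcuts lying on the rack under the long stock look alike, but some are solid bar and some hollow tube, which only their weight will tell you: put the solid bars in the low steel tray and the hollow tubes in the grey stacking bin. Lay them flat on the floor of the tray or bin, side by side, without dropping them, and leave everything else on the bench where it is.

Things in the scene. Friction and masses are not known exactly. Their poses are not given: they have to be found in the camera images.
- piece_1: One of three offcuts that look alike: 25 mm square steel, 130 mm long (its y axis), a black 28 mm square cap, 12 mm long, on each end. Origin at its centre, z up. Some are solid bar (0.52 to 0.70 kg), some hollow tube (0.15 to 0.24 kg): only the weight tells. Starts on the rack's bearers, lying along the rack's y, centre 72 mm above the bench, about 95 mm from its neighbours; their places change.
- piece_2: One of three offcuts that look alike: 25 mm square steel, 130 mm long (its y axis), a black 28 mm square cap, 12 mm long, on each end. Origin at its centre, z up. Some are solid bar (0.52 to 0.70 kg), some hollow tube (0.15 to 0.24 kg): only the weight tells. Starts on the rack's bearers, lying along the rack's y, centre 72 mm above the bench, about 95 mm from its neighbours; their places change.
- piece_3: One of three offcuts that look alike: 25 mm square steel, 130 mm long (its y axis), a black 28 mm square cap, 12 mm long, on each end. Origin at its centre, z up. Some are solid bar (0.52 to 0.70 kg), some hollow tube (0.15 to 0.24 kg): only the weight tells. Starts on the rack's bearers, lying along the rack's y, centre 72 mm above the bench, about 95 mm from its neighbours; their places change.
- rack: Timber stock rack, fixed, open side to the robot's right (-y). Origin on the bench under its middle, x along the rack, y into it. End frames at x = +-175 mm, 38 mm thick: foot 38 mm high (y -100 to 140 mm), back post (y 102 to 140 mm, 338 mm tall), arm at 235 to 272 mm height (y -56 to 102 mm). A rail joins the posts, 300 to 330 mm high. The space on its open side is free up to tray and bin.
- bearers (a point): Middle of the rack, level with the tops of its two wooden bearers, 60 mm above the bench. The bearers run along the rack's x at y = +-36 mm from this point, 18 mm wide, 22 mm deep; between and beneath them is free space. The offcuts lie across both.
- long_stock (a point): Long stock on the rack's arms, above the offcuts: white 32 mm pipes along the rack's x. This point is level with their undersides, 272 mm above the bench, at the front edge of the first pipe, 45 mm out from the rack's middle towards its open side; a second pipe and a batten lie behind. So the offcuts' middles are reached only with the hand slanting in from the open side, about 30 to 45 degrees.
- tray: Low pressed-steel tray, fixed, for solid bar: 190 mm (y) by 180 mm (x), rolled rim 38 mm high all round, floor 3 mm thick, inside 184 by 174 mm. Origin at the centre of its underside. Tray and bin stand one after the other on the rack's open side and may change places.
- stack_bin: Grey plastic stacking bin, fixed, for hollow tube: 190 mm (y) by 180 mm (x), back wall (+y, towards the rack) and rear part of the sides 70 mm high, front wall (-y) and front 80 mm of the sides cut down to 30 mm, floor 4 mm thick, inside 182 by 172 mm. Origin at the centre of its underside.
- tape_measure: Bystander, to be left alone: yellow tape measure standing on its edge, 68 by 36 by 62 mm; origin at its underside.
- seed_pot: Bystander, to be left alone: small empty black square seedling pot, 55 by 55 by 58 mm; origin at its underside.
- clay_pot: Bystander, to be left alone: small clay pot, 68 mm across, 58 mm high; origin at its underside.
- try_square: Bystander, to be left alone: try square lying flat, 158 by 100 by 14 mm; origin under its wooden stock.
- spray_bottle: Bystander, to be left alone: white spray bottle with a red trigger head, 72 mm across, 203 mm high; origin at its underside.
- screw_tin: Bystander, to be left alone: low steel tin, 68 mm across, 48 mm high; origin at its underside.
- wood_glue: Bystander, to be left alone: yellow glue bottle, 56 mm across, 150 mm high; origin at its underside.
Not all that is in view belongs to the job. What is shaped like the piece_3 but green is not meant. Leave any blue look-alike of the piece_1 alone.

How it is judged:
By the outcome, as a careful person would: the job done as asked, in the order asked, and still so for the second after the job is handed in, with the robot touching nothing.
It also fails if it takes over 70 s, if anything falls off the work surface, if the arm or the gripper's body presses on something with over 40 N, if the wrist force passes 120 N, or if a joint passes its speed limit or range.

ROBOT

A 7-joint arm with a two-finger parallel gripper is mounted at the origin on the work surface. World frame = base frame: x ahead of the robot, y to its left, z up, the work surface at z = 0. Lengths are in m, angles in rad, forces in N, time in s.
With the tool pointing down it reaches from about 0.4 to 0.85 m from the base axis. Payload 4.5 kg.
Tool frame: the origin (TCP) lies between the finger pads; the fingertips stand 11 mm ahead of it and the grasp point (between the pads) lies 8 mm behind it (r.tip_reach is the distance from the TCP to the fingertips, in m); x points along the fingers, y is the direction in which the jaws open and shut, and the axes are right-handed (so a half turn about x gives the same grasp; the last joint's range is limited). The gripper opens to 88 mm and grips with 3 to 60 N. Pads are 18 mm wide; open, the fingers measure 123 mm over their backs; the gripper's body (75 mm by 187 mm) begins 45 mm behind the grasp point.
Start: joints at [-1.31, 0.689, -0.195, 1.565, 0.157, 0.902, -0.215], TCP at [0.141, 0.609, 0.25] pointing down, gripper open.
Joint ranges: [-3.01, 3.01], [-0.46, 2.08], [-1.47, 1.51], [0.13, 2.56], [-1, 4.14], [0.04, 2.09], [-2.66, 2.66]. Speed limits (rad/s): [2.57, 2.57, 3.14, 3.14, 3.14, 3.14, 3.14].

INTERFACE

Orientations are given as a unit quaternion [x, y, z, w].
In Python, from plant import r gives the robot as it stands.
- The arm moves only by the tool drive_tool, never from a script. Its argument "deltas" is a list of rows, each a list of 3 entries, a list of its own where there are three numbers: the turn, a rotation vector about the tool's x, y, z in degrees, then the shift along the tool's x, y, z in cm, then the finger opening in cm, from 0 to 8.81. A call has 1 to 12 rows; each row shifts and turns the commanded pose from where the row before left it, along the tool's axes as they then stand; what a row does not reach is not made up. A row lasts 1/12 s, in which the tool goes at most 41.7 mm and 7.16 degrees, less where a joint would pass 70% of its speed; a pose out of reach is approached as far as the arm can. A call is refused whole if a number of a shift passes 4.17 or a number of a turn 7.16, either way. A call with a gripper value outside its range is refused whole. The fingers move at their own pace and stop on an object; "force" is the grip in N (left out, the last holds). Time passes only in rows, so rows that do not move let the fingers close. It gives the time, the measured TCP pose, the force and the opening at its end, in the units of the state.
- r.get_state(): the state, without advancing time (a new reading comes with each control period).
- r.snapshot(name): name is "scene" or "top" or "wrist"; returns a dict with "color" (384x512x3 uint8, red, green, blue), "fov_y" (degrees; the focal length in pixels is half the picture's height over the tangent of half this angle, whatever the lens; pixels are square), "cx", "cy" (the principal point, pixels), "extrinsics" (4x4, takes a point from world to camera coordinates); the wrist camera has in their place "tool_from_camera" (4x4, takes a point from camera to tool coordinates, whose origin is the TCP and whose axes are the tool frame's). Camera axes: x right, y up, looking along -z (the intrinsics and any distortion apply to the point x, -y, -z); pixel columns grow to the right and rows downward; lengths in m; the calibration is good to about 2 mm. A picture is of the moment at which its call begins: read the wrist's pose just before it. There is no depth.
- r.finish_job(): hands the job in, once; it reports no verdict.
The state is a dict: "clock": time; "q": joint angles; "qd": joint speeds; "joint_torque": joint torques, N m; "tool_pos": TCP position; "eef_rot": TCP orientation; "contact_force": force on the tool from outside, world axes, zero at the start; "moment": the same for the moment, N m; "opening": opening from 0.0 (shut) to 1.0 (fully open).
Only numpy, scipy, OpenCV 4.12 (cv2) and the standard library are available. Lean on these libraries where they do the work, as an engineer would, in place of code of your own. Each camera call takes 0.05 s, during which the arm holds its last target. There are 200 camera calls.

## Working session

There is one attempt and no reset: what is moved stays moved. The work goes in short steps, Python scripts to look and compute and a tool call to move; the robot and the scene stay as the last step left them, time stands still between calls to the robot, and variables do not carry over. Pictures are saved under pics/ and viewed, about 8 in all and at most 12, crops included, and the job is handed in when it is done.

Besides the shell and the picture viewer there is one more tool, called after "Request:" in YAML: its name, and indented under it one key for each argument. drive_tool: Moves the arm, as the interface text tells. Its arguments: {"type":"object","properties":{"deltas":{"type":"array","items":{"type":"array"}},"force":{"type":"number"}},"required":["deltas"]}

```bash
ls; mkdir -p pics; python3 - <<'E'
from plant import r
import cv2,numpy as np
for n in("scene","top"):
    s=r.snapshot(n); cv2.imwrite(f"pics/{n}0.png",cv2.resize(s["color"][:,:,::-1],(800,600),interpolation=cv2.INTER_CUBIC))
    print(n,s["fov_y"],s["cx"],s["cy"],np.round(s["extrinsics"],4).tolist(),[k for k in s])
print(r.get_state())
E
```

```text
pics
scene 46.17767516528748 255.6555108925811 178.59576288538182 [[-0.9904, 0.1384, 0.0027, 0.4679], [-0.1005, -0.7326, 0.6732, -0.0005], [0.0951, 0.6665, 0.7394, -1.7524], [0.0, 0.0, 0.0, 1.0]] ['color', 'fov_y', 'cx', 'cy', 'extrinsics']
top 44.511602305912334 258.22514663396015 190.7321188168469 [[0.0117, -0.9998, -0.0129, 0.0838], [0.9847, 0.0093, 0.174, -0.5232], [-0.1739, -0.0147, 0.9847, -1.5742], [0.0, 0.0, 0.0, 1.0]] ['color', 'fov_y', 'cx', 'cy', 'extrinsics']
{'clock': 0.1, 'q': array([-1.31022665,  0.68989837, -0.19455406,  1.56621594,  0.15726095,
        0.90249435, -0.21509141]), 'qd': array([ 1.15425868e-04, -2.47504653e-03,  3.20415638e-05, -1.64423376e-03,
        9.49723636e-05, -2.94275442e-04,  1.59798307e-03]), 'joint_torque': array([-3.35508441e-03, -5.28506541e+01, -1.27197314e+00, -1.53839618e+01,
       -5.26564464e-02,  1.99290858e-03,  7.38967833e-05]), 'tool_pos': array([0.14041134, 0.60846978, 0.24899858]), 'eef_rot': array([ 0.07939981,  0.70261146, -0.08054817,  0.70252743]), 'contact_force': array([-0.02332337, -0.55550489, -0.59399627]), 'moment': array([0.03567184, 0.0160682 , 0.02202739]), 'opening': 0.9995182915106111}
```

View both.

View pics/scene0.png

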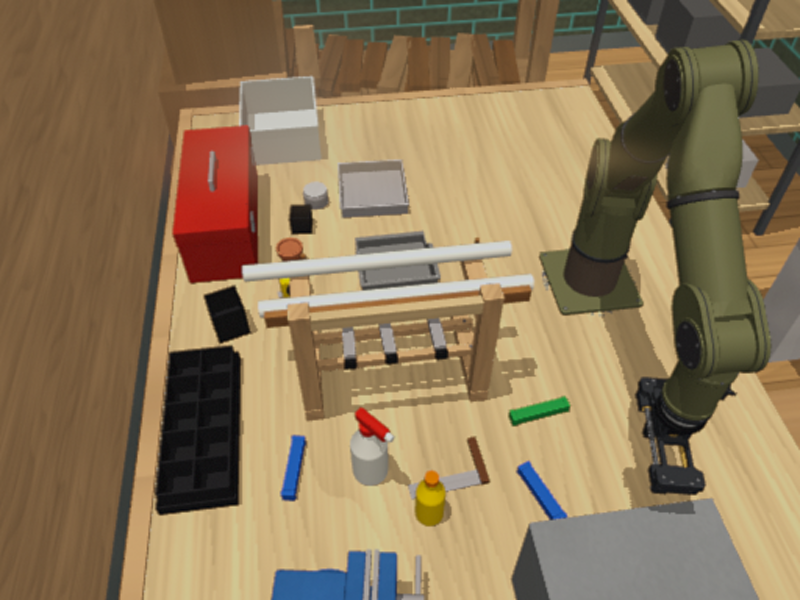

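View pics/top0.png

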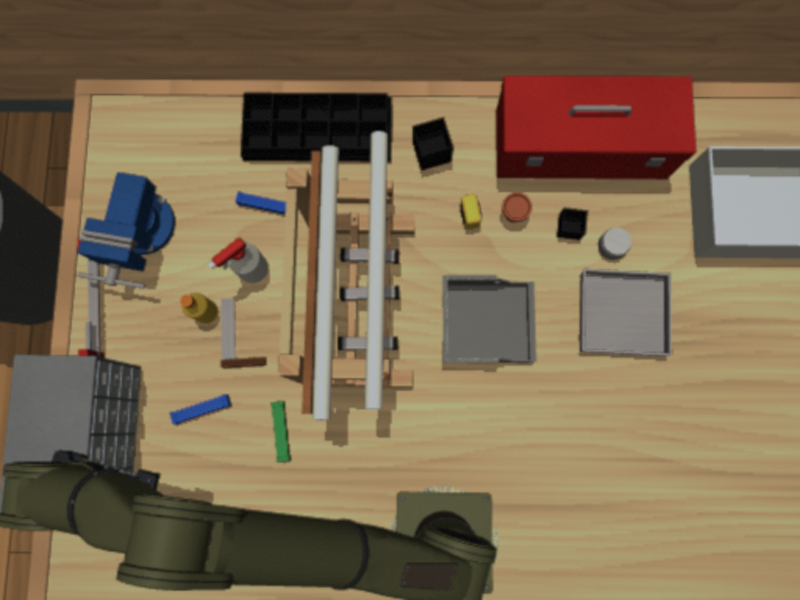

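The scene shows the rack with three offcuts under white pipes. In the top view, the bin is at about (489,320) and the tray at about (626,313). The pieces are at about (370,256), (370,293) and (368,344). Next I'll enlarge that area.

```bash
cat > h.py <<'E'
from plant import r
import cv2,numpy as np
from scipy.spatial.transform import Rotation as R
def px2w(s,u,v,z,E=None):
    E=s["extrinsics"] if E is None else E
    f=s["color"].shape[0]/2/np.tan(np.radians(s["fov_y"])/2)
    d=E[:3,:3].T@np.array([(u-s["cx"])/f,-(v-s["cy"])/f,-1]); c=-E[:3,:3].T@E[:3,3]
    return c+d*(z-c[2])/d[2]
def w2px(s,P,E=None):
    E=s["extrinsics"] if E is None else E
    f=s["color"].shape[0]/2/np.tan(np.radians(s["fov_y"])/2)
    q=E[:3,:3]@np.asarray(P)+E[:3,3]
    return np.array([s["cx"]-f*q[0]/q[2],s["cy"]+f*q[1]/q[2]])
def wristE():
    st=r.get_state(); s=r.snapshot("wrist")
    T=np.eye(4);T[:3,:3]=R.from_quat(st["eef_rot"]).as_matrix();T[:3,3]=st["tool_pos"]
    return s,np.linalg.inv(T@s["tool_from_camera"])
E
python3 - <<'E'
from h import *
s=r.snapshot("top")
c=s["color"][90:250,178:444,::-1]
cv2.imwrite("pics/top1.png",cv2.resize(c,None,fx=3,fy=3,interpolation=cv2.INTER_CUBIC))
k=1.5625
for n,z,pts in[("bin",.05,[(443,278),(534,280),(535,363),(443,362)]),("tray",.038,[(583,271),(670,272),(669,356),(581,353)]),
 ("pieces",.086,[(396,256),(344,255),(396,293),(345,293),(395,344),(342,343)])]:
    for p in pts: print(n,p,px2w(s,p[0]/k,p[1]/k,z).round(4)[:2])
E
```

```text
bin (443, 278) [0.5675 0.0023]
bin (534, 280) [ 0.5648 -0.1987]
bin (535, 363) [ 0.3813 -0.1974]
bin (443, 362) [0.3814 0.0018]
tray (583, 271) [ 0.5887 -0.3101]
tray (670, 272) [ 0.5881 -0.5031]
tray (669, 356) [ 0.4008 -0.4913]
tray (581, 353) [ 0.4053 -0.3001]
pieces (396, 256) [0.608  0.1061]
pieces (344, 255) [0.6093 0.2196]
pieces (396, 293) [0.5261 0.105 ]
pieces (345, 293) [0.5251 0.2152]
pieces (395, 344) [0.4155 0.1057]
pieces (342, 343) [0.4165 0.2189]
```

View pics/top1.png

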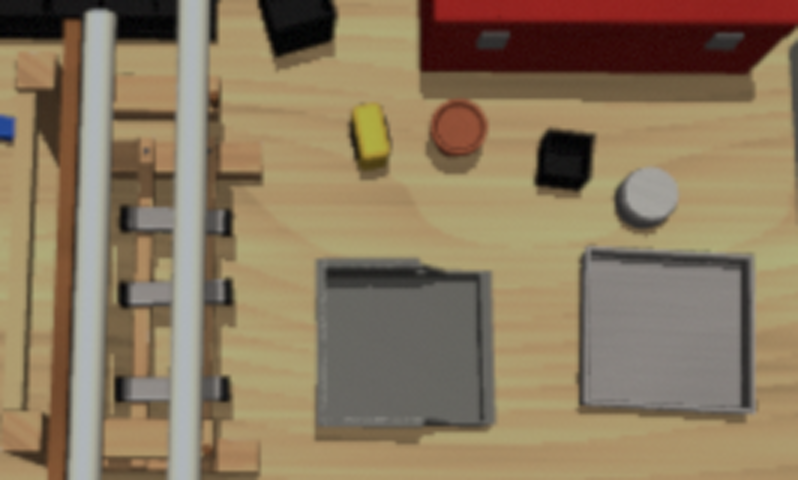

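The enlarged crop shows these bounds:

| Item | Position in crop |
|---|---|
| Pieces | X 121–231 at Y 220, X 121–231 at Y 292, X 117–229 at Y 388 |
| Bin, back edge | X 318, Y 260–427 |
| Bin, front edge | X 492, Y 272–428 |
| Tray corners | (585,247), (753,254), (753,411), (582,408) |

```bash
python3 - <<'E'
from h import *
s=r.snapshot("top")
E=s["extrinsics"];print("cam",-E[:3,:3].T@E[:3,3])
for n,z,pts in[("binback",.07,[(318,260),(318,427)]),("binfront",.03,[(491,272),(493,428)]),("tray",.038,[(583,247),(753,254),(753,411),(582,408)]),
 ("pieces",.086,[(121,219),(231,221),(120,292),(231,292),(117,388),(229,389)]),("pipe front edge",.288,[(209,0),(203,300)]),("arm ends/foot R",.038,[(262,161),(260,456)]),("post tops",.338,[(36,70),(22,430)]),]:
    for p in pts: print(n,p,px2w(s,178+p[0]/3,90+p[1]/3,z).round(4)[:2])
s,E=wristE(); print(s["tool_from_camera"].round(3),s["fov_y"],s["cx"],s["cy"])
st=r.get_state();print(R.from_quat(st["eef_rot"]).as_matrix().round(3))
E
```

```text
cam [0.24044371 0.06548738 1.642173  ]
binback (318, 260) [0.5677 0.0014]
binback (318, 427) [0.3774 0.001 ]
binfront (491, 272) [ 0.5636 -0.2016]
binfront (493, 428) [ 0.3819 -0.2004]
tray (583, 247) [ 0.5926 -0.3075]
tray (753, 254) [ 0.5861 -0.5036]
tray (753, 411) [ 0.4037 -0.4943]
tray (582, 408) [ 0.4051 -0.3007]
pieces (121, 219) [0.6099 0.2258]
pieces (231, 221) [0.6087 0.1008]
pieces (120, 292) [0.5256 0.2247]
pieces (231, 292) [0.5268 0.0998]
pieces (117, 388) [0.417  0.2252]
pieces (229, 389) [0.4172 0.1006]
pipe front edge (209, 0) [0.791  0.1216]
pipe front edge (203, 300) [0.4814 0.1226]
arm ends/foot R (262, 161) [0.6929 0.0663]
arm ends/foot R (260, 456) [0.3466 0.0655]
post tops (36, 70) [0.6978 0.2865]
post tops (22, 430) [0.3484 0.2865]
[[ 0.     0.28  -0.96  -0.135]
 [ 1.     0.     0.001  0.   ]
 [ 0.001 -0.96  -0.28  -0.073]
 [ 0.     0.     0.     1.   ]] 63.098127029800644 247.63323580956606 195.9265813207746
[[-0.     0.225  0.974]
 [-0.001  0.974 -0.225]
 [-1.    -0.001  0.   ]]
```

Request:
drive_tool:
  deltas:
    - [[7,0,0],[-2.8,0,0],8.8]
    - [[7,0,0],[-2.8,0,0],8.8]
    - [[7,0,0],[-2.8,0,0],8.8]
    - [[7,0,0],[-2.8,0,0],8.8]
    - [[7,0,0],[-2.8,0,0],8.8]
    - [[7,0,0],[-2.8,0,0],8.8]
    - [[7,0,0],[-2.8,0,0],8.8]
    - [[7,0,0],[-2.8,0,0],8.8]
    - [[7,0,0],[-2.8,0,0],8.8]
    - [[7,0,0],[-2.8,0,0],8.8]
    - [[7,0,0],[-2.8,0,0],8.8]

```text
clock: 1.17
tool_pos: [0.1402, 0.6086, 0.5592]
eef_rot: [-0.501, -0.499, 0.501, -0.499]
contact_force: [0.8, 0.5, -0.4]
opening: 1.0
```

Request:
drive_tool:
  deltas:
    - [[0,0,0],[0,1.9,3.6],8.8]
    - [[0,0,0],[0,1.9,3.6],8.8]
    - [[0,0,0],[0,1.9,3.6],8.8]
    - [[0,0,0],[0,1.9,3.6],8.8]
    - [[0,0,0],[0,1.9,3.6],8.8]
    - [[0,0,0],[0,1.9,3.6],8.8]
    - [[0,0,0],[0,1.9,3.6],8.8]
    - [[0,0,0],[0,1.9,3.6],8.8]
    - [[0,0,0],[0,1.9,3.6],8.8]
    - [[0,0,0],[0,1.9,3.6],8.8]

```text
clock: 2.0
tool_pos: [0.3308, 0.2469, 0.5578]
eef_rot: [0.5, 0.5, -0.5, 0.5]
contact_force: [0.5, 0.1, 0.5]
opening: 1.002
```

Request:
drive_tool:
  deltas:
    - [[0,0,0],[0,1.9,3.6],8.8]
    - [[0,0,0],[0,1.9,3.6],8.8]
    - [[0,0,0],[0,1.9,3.6],8.8]
    - [[0,0,0],[0,1.9,3.6],8.8]
    - [[0,0,0],[0,1.9,3.6],8.8]
    - [[0,0,0],[0,1.9,3.6],8.8]
    - [[0,0,0],[0,1.9,3.6],8.8]
    - [[0,0,0],[0,1.9,3.6],8.8]
    - [[0,0,0],[0,1.9,3.6],8.8]
    - [[0,0,0],[0,1.9,3.6],8.8]

```text
clock: 2.83
tool_pos: [0.5211, -0.1126, 0.5576]
eef_rot: [0.5, 0.5, -0.5, 0.5]
contact_force: [1.9, 0.8, 0.6]
opening: 0.998
```

```bash
python3 -c "
from plant import r
s=r.get_state();print(s['q'].round(3),s['tool_pos'].round(4),s['eef_rot'].round(3))"
```

```text
[-0.232  0.376  0.609  1.269 -0.212  1.56   0.347] [ 0.5211 -0.1126  0.5576] [ 0.5  0.5 -0.5  0.5]
```

Request:
drive_tool:
  deltas:
    - [[0,7,0],[0,0.1,0],6]
    - [[0,7,0],[0,0.1,0],6]
    - [[0,7,0],[0,0.1,0],6]
    - [[0,7,0],[0,0.1,0],6]
    - [[0,7,0],[0,0.1,0],6]

```text
clock: 3.25
tool_pos: [0.5257, -0.1117, 0.5585]
eef_rot: [0.629, 0.628, -0.324, 0.325]
contact_force: [-0.2, 0.9, 0.5]
opening: 0.68
```

Request:
drive_tool:
  deltas:
    - [[0,0,0],[3.6,0,1.5],6]
    - [[0,0,0],[3.6,0,1.5],6]
    - [[0,0,0],[3.6,0,1.5],6]
    - [[0,0,0],[3.6,0,1.5],6]
    - [[0,0,0],[3.6,0,1.5],6]
    - [[0,0,0],[3.6,0,1.5],6]
    - [[0,0,0],[3.6,0,1.5],6]
    - [[0,0,0],[3.6,0,1.5],6]
    - [[0,0,0],[3.6,0,1.5],6]
    - [[0,0,0],[3.6,0,1.5],6]
    - [[0,0,0],[3.6,0,1.5],6]

```text
clock: 4.17
tool_pos: [0.5254, -0.0181, 0.1367]
eef_rot: [0.627, 0.627, -0.327, 0.327]
contact_force: [0.7, -0.4, -1.3]
opening: 0.68
```

```bash
python3 - <<'E'
from h import *
s,E=wristE()
st=r.get_state();print(st['q'].round(3),st['tool_pos'].round(4),st["contact_force"].round(2));print(R.from_quat(st["eef_rot"]).as_matrix().round(3))
cv2.imwrite("pics/w1.png",cv2.resize(s["color"][:,:,::-1],(800,600),interpolation=cv2.INTER_CUBIC))
for x in(.417,.526,.609):
  for y in(.098,.228): print(x,y,(w2px(s,[x,y,.086],E)*1.5625).round())
E
```

```text
[ 0.185  0.883  0.157  1.895 -0.983  0.887  1.14 ] [ 0.5222 -0.015   0.1313] [-0.2   1.13 -3.03]
[[-0.01   1.    -0.002]
 [ 0.577  0.004 -0.817]
 [-0.817 -0.009 -0.577]]
0.417 0.098 [162. 177.]
0.417 0.228 [196. -21.]
0.526 0.098 [389. 177.]
0.526 0.228 [389. -21.]
0.609 0.098 [562. 177.]
0.609 0.228 [536. -22.]
```

View pics/w1.png

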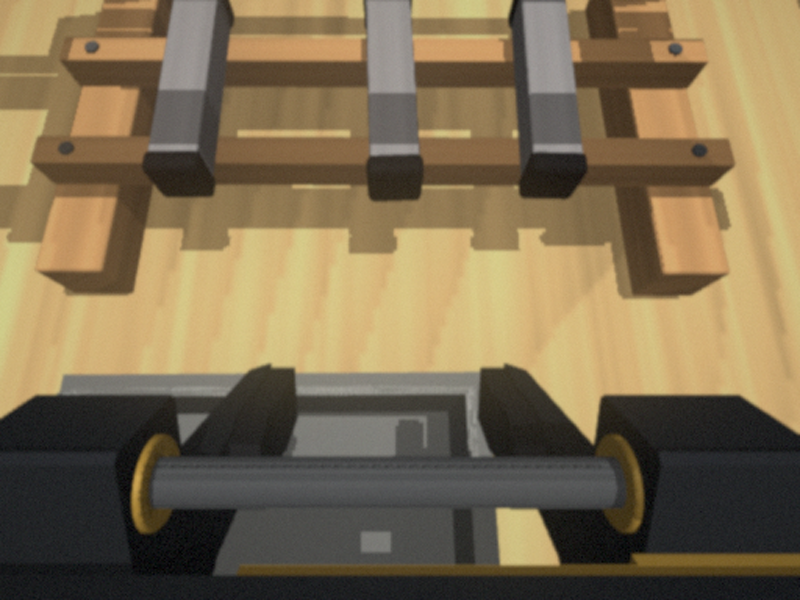

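The wrist picture shows the three cap fronts, with top edges at about (180,162), (394,160) and (552,160). That differs from the prediction by about 15 px, perhaps because the arm was still settling, so I'll re-measure at rest.

```bash
python3 - <<'E'
from h import *
for i in range(3):
  st=r.get_state();s,E=wristE()
  print(st['clock'],st['q'].round(3),st['tool_pos'].round(4),st['qd'].round(2))
st=r.get_state();print(R.from_quat(st["eef_rot"]).as_matrix().round(3))
cv2.imwrite("pics/w2.png",cv2.resize(s["color"][:,:,::-1],(800,600),interpolation=cv2.INTER_CUBIC))
for x in(.417,.526,.609):
  for y in(.098,.228): print(x,y,(w2px(s,[x,y,.086],E)*1.5625).round())
g=cv2.cvtColor(s["color"],cv2.COLOR_RGB2GRAY)
for v in (45,50,105,120): print(v,g[v,80:400:2].tolist())
E
```

```text
4.2167 [ 0.185  0.883  0.157  1.895 -0.983  0.887  1.14 ] [ 0.5222 -0.015   0.1313] [-0.04 -0.06  0.12 -0.01  0.05  0.26 -0.07]
4.2667 [ 0.184  0.878  0.164  1.892 -0.982  0.897  1.138] [ 0.5227 -0.016   0.135 ] [-0.02 -0.1   0.13 -0.06  0.01  0.13 -0.03]
4.3167 [ 0.183  0.874  0.169  1.89  -0.982  0.9    1.137] [ 0.5244 -0.0179  0.1377] [-0.01 -0.07  0.08 -0.04 -0.    0.04 -0.01]
[[-0.     1.    -0.001]
 [ 0.574 -0.001 -0.819]
 [-0.819 -0.001 -0.574]]
0.417 0.098 [166. 180.]
0.417 0.228 [200. -16.]
0.526 0.098 [392. 180.]
0.526 0.228 [391. -17.]
0.609 0.098 [564. 179.]
0.609 0.228 [537. -18.]
45 [71, 74, 71, 71, 74, 71, 72, 72, 70, 73, 73, 71, 73, 116, 149, 148, 148, 146, 150, 150, 150, 152, 153, 152, 148, 146, 145, 137, 83, 72, 72, 68, 70, 72, 69, 70, 70, 67, 72, 69, 69, 72, 70, 70, 71, 76, 73, 72, 72, 71, 76, 74, 73, 73, 76, 72, 77, 75, 74, 75, 75, 74, 74, 75, 76, 77, 76, 77, 75, 75, 78, 77, 78, 76, 74, 77, 77, 78, 88, 151, 155, 155, 150, 152, 153, 151, 154, 159, 157, 157, 149, 149, 148, 102, 77, 75, 75, 72, 75, 76, 74, 74, 75, 75, 71, 69, 75, 73, 72, 73, 75, 70, 72, 74, 72, 72, 7
[... 1633 characters left out ...]
5, 63, 64, 67, 66, 63, 83, 55, 39, 41, 38, 45, 35, 41, 42, 38, 33, 39, 39, 33, 40, 40, 40, 41, 41, 44, 92, 102, 104, 104, 104, 107, 112, 108, 107, 106, 105, 107, 111, 109, 109, 111, 113, 109, 111, 114, 112, 114, 114, 109, 119, 151, 147, 151, 148, 149, 153, 156, 151, 149, 151, 147, 148, 146, 147, 150, 147, 151, 146, 116, 102, 106, 111, 110, 92, 46, 43, 48, 42, 42, 44, 43, 43, 43, 42, 42, 42, 46, 44, 42, 46, 55, 125, 142, 139, 141, 144, 143, 144, 145, 141, 141, 137, 139, 138, 140, 139, 141, 116, 102, 103, 102, 105, 109, 113, 110, 109, 109, 108, 108, 108, 135, 131, 41, 35, 26, 33, 34, 31, 32, 32, 31, 31, 31, 27, 31, 29, 32, 24, 28, 29, 60, 96, 99, 95, 90, 92, 93, 90, 92, 92, 93, 95, 83, 62, 65]
```

View pics/w2.png

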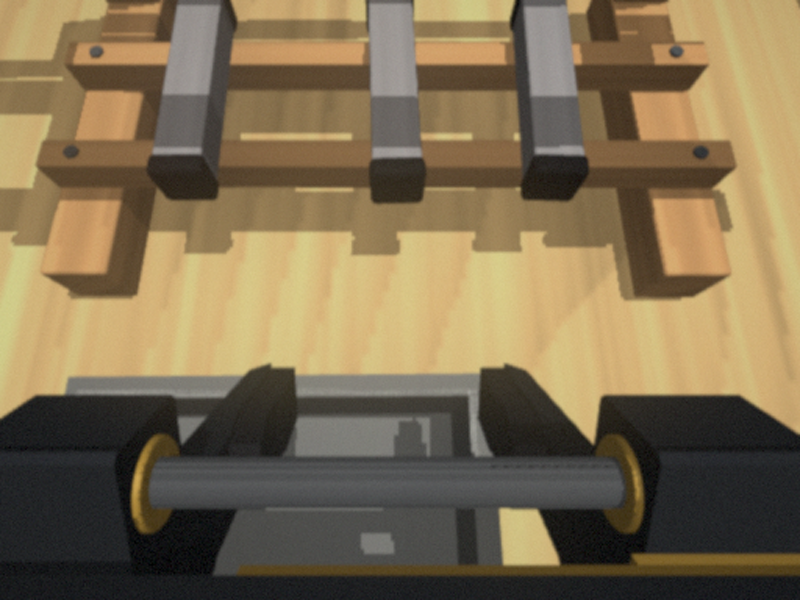

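Now at rest, the cap front-top edge centres are at (185,162), (397,163) and (556,162). The fronts of the rack feet are at (45,275)/(105,277) and (668,275)/(730,275), and the bin's back rim runs from (68,379) to (480,376).

```bash
python3 - <<'E'
from h import *
st=r.get_state();s,E=wristE();k=1.5625
print(st['tool_pos'].round(4))
for n,z,P in[("caps",.086,[(185,162),(397,163),(556,162)]),("caps bottom",.058,[(186,198),(397,201),(553,197)]),("foot",.038,[(45,275),(105,277),(668,275),(730,275)]),("binback outer",.07,[(68,379),(480,376)]),("bearer screws",.06,[(71,152),(96,52),(700,152),(676,52)])]:
  for p in P: print(n,p,px2w(s,p[0]/k,p[1]/k,z,E).round(4)[:2])
t=r.snapshot("top")
for x in(.417,.526,.609):
  for y in (.11,.24):print((w2px(t,[x,y,.086])-[178,90])*3)
E
```

```text
[ 0.5257 -0.0194  0.1392]
caps (185, 162) [0.426  0.1075]
caps (397, 163) [0.5304 0.1067]
caps (556, 162) [0.6086 0.1071]
caps bottom (186, 198) [0.4159 0.1042]
caps bottom (397, 201) [0.5308 0.1022]
caps bottom (553, 197) [0.6158 0.1045]
foot (45, 275) [0.3341 0.0673]
foot (105, 277) [0.3679 0.0661]
foot (668, 275) [0.6822 0.0668]
foot (730, 275) [0.7168 0.0667]
binback outer (68, 379) [0.3802 0.003 ]
binback outer (480, 376) [0.5676 0.0041]
bearer screws (71, 152) [0.3486 0.1325]
bearer screws (96, 52) [0.3489 0.2043]
bearer screws (700, 152) [0.7003 0.1318]
bearer screws (676, 52) [0.7006 0.2035]
[220.52076582 389.09986228]
[103.68641232 387.90452552]
[221.90000869 292.6009955 ]
[106.46146608 291.53653914]
[222.92830333 220.65625682]
[108.53046054 219.68754186]
```

Request:
drive_tool:
  deltas:
    - [[0,0,0],[2.4,0.04,-2.1],6]
    - [[0,0,0],[2.4,0.04,-2.1],6]
    - [[0,0,0],[2.4,0.04,-2.1],6]
    - [[0,0,0],[2.4,0.04,-2.1],6]
    - [[0,0,0],[2.4,0.04,-2.1],6]
    - [[0,0,0],[2.5,0,-2.1],6]
    - [[0,0,0],[0,0,0],6]
    - [[0,0,0],[0,0,0],6]

```text
clock: 5.13
tool_pos: [0.5284, 0.1684, 0.0937]
eef_rot: [0.627, 0.627, -0.325, 0.328]
contact_force: [0.9, -0.6, 0.3]
opening: 0.684
```

```bash
python3 - <<'E'
from h import *
s,E=wristE();st=r.get_state();print(st['q'].round(3),st['tool_pos'].round(4),st["contact_force"].round(2),st["moment"].round(2));print(R.from_quat(st["eef_rot"]).as_matrix().round(3).tolist())
cv2.imwrite("pics/w3.png",s["color"][:,:,::-1])
E
```

```text
[ 0.161  0.941 -0.373  1.98  -0.986  0.372  0.888] [0.529  0.1663 0.0932] [ 0.69 -0.05  0.64] [-0.59  0.06 -0.03]
[[0.003, 1.0, 0.001], [0.572, -0.0, -0.82], [-0.82, 0.003, -0.572]]
```

View pics/w3.png

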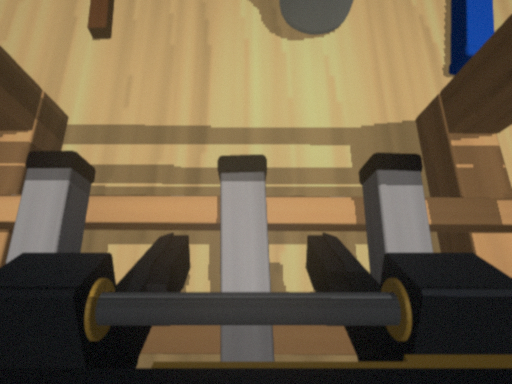

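The piece (column 245) is centred between the fingertips (188 and 308). Next I descend and grip.

Request:
drive_tool:
  deltas:
    - [[0,0,0],[0.5,0,0.34],6]
    - [[0,0,0],[0.5,0,0.34],6]
    - [[0,0,0],[0.47,0,0.35],6]
    - [[0,0,0],[0,0,0],6]

```text
clock: 5.52
tool_pos: [0.5274, 0.1659, 0.0728]
eef_rot: [0.627, 0.627, -0.328, 0.326]
contact_force: [-0.4, -0.8, 0.4]
opening: 0.681
```

Request:
drive_tool:
  deltas:
    - [[0,0,0],[0,0,0],2]
    - [[0,0,0],[0,0,0],2]
    - [[0,0,0],[0,0,0],2]
    - [[0,0,0],[0,0,0],2]
    - [[0,0,0],[0,0,0],2]
    - [[0,0,0],[0,0,0],2]
    - [[0,0,0],[0,0,0],2]
  force: 45

```text
clock: 6.1
tool_pos: [0.5273, 0.1676, 0.0744]
eef_rot: [0.627, 0.627, -0.326, 0.326]
contact_force: [-0.2, -0.3, 0.8]
opening: 0.279
```

```bash
python3 -c "
from plant import r
s=r.get_state();print(s['q'].round(3),s['tool_pos'].round(4),s['contact_force'].round(2),s['moment'].round(2),s['opening'])"
```

```text
[ 0.181  0.984 -0.409  1.98  -0.986  0.329  0.908] [0.5273 0.1676 0.0744] [-0.25 -0.26  0.81] [-0.49  0.14  0.1 ] 0.27893458655217285
```

Request:
drive_tool:
  deltas:
    - [[0,0,0],[-0.57,0,-0.4],2]
    - [[0,0,0],[-0.57,0,-0.4],2]
    - [[0,0,0],[0,0,0],2]
    - [[0,0,0],[0,0,0],2]
    - [[0,0,0],[0,0,0],2]
    - [[0,0,0],[0,0,0],2]

```text
clock: 6.6
tool_pos: [0.5275, 0.1672, 0.0878]
eef_rot: [0.627, 0.627, -0.327, 0.327]
contact_force: [-0.5, 0.1, -7.0]
opening: 0.279
```

```bash
python3 -c "
from h import *
for i in range(4):
  s=r.get_state();print(s['tool_pos'].round(4),s['contact_force'].round(2),s['moment'].round(2),s['opening'].round(3)); im=r.snapshot('wrist')
cv2.imwrite('pics/w4.png',im['color'][:,:,::-1])"
```

```text
Traceback (most recent call last):
AttributeError: 'float' object has no attribute 'round'
```

The wrist reads −7 N, so this piece is solid and goes in the tray. I'll retract horizontally, raise it, then yaw −92° at height.

Request:
drive_tool:
  deltas:
    - [[0,0,0],[-1.5,0,2.1],2]
    - [[0,0,0],[-2.3,0,3.28],2]
    - [[0,0,0],[-2.3,0,3.28],2]
    - [[0,0,0],[-2.3,0,3.28],2]
    - [[0,0,0],[-2.3,0,3.28],2]
    - [[0,0,0],[-2.3,0,3.28],2]
    - [[0,0,0],[-2.5,0,-1.75],2]
    - [[0,0,0],[-3.2,0,-2.25],2]
    - [[0,0,0],[-3.2,0,-2.25],2]
    - [[0,0,0],[-3.2,0,-2.25],2]
    - [[0,0,0],[-3.2,0,-2.25],2]
    - [[0,0,0],[0,0,0],2]

```text
clock: 7.6
tool_pos: [0.5305, -0.058, 0.2823]
eef_rot: [0.628, 0.626, -0.323, 0.331]
contact_force: [1.9, 1.0, -5.8]
opening: 0.281
```

Request:
drive_tool:
  deltas:
    - [[5.8,0,4.06],[0,0,0],2]
    - [[5.8,0,4.06],[0,0,0],2]
    - [[5.8,0,4.06],[0,0,0],2]
    - [[5.8,0,4.06],[0,0,0],2]
    - [[5.8,0,4.06],[0,0,0],2]
    - [[5.8,0,4.06],[0,0,0],2]
    - [[5.8,0,4.06],[0,0,0],2]
    - [[5.8,0,4.06],[0,0,0],2]
    - [[5.8,0,4.06],[0,0,0],2]
    - [[5.8,0,4.06],[0,0,0],2]
    - [[5.8,0,4.06],[0,0,0],2]
    - [[5.8,0,4.06],[0,0,0],2]

```text
clock: 8.6
tool_pos: [0.5388, -0.0712, 0.3082]
eef_rot: [0.871, 0.063, -0.486, 0.024]
contact_force: [-0.7, 0.4, -8.8]
opening: 0.279
```

Request:
drive_tool:
  deltas:
    - [[5.8,0,4.06],[0,0,0],2]
    - [[0,0,0],[0,0,0],2]

```text
clock: 8.77
tool_pos: [0.5408, -0.0654, 0.3106]
eef_rot: [0.87, 0.031, -0.491, 0.011]
contact_force: [-0.3, 2.5, -6.0]
opening: 0.278
```

```bash
cat > st.py <<'E'
from h import *
s=r.get_state();M=R.from_quat(s["eef_rot"]).as_matrix()
print(s['q'].round(3),s['tool_pos'].round(4),s['contact_force'].round(2),s['moment'].round(2),round(s['opening'],3));print(M.round(3).tolist())
def to(p): # tool-frame cm from current to world TCP p
    print("tool shift cm",(100*M.T@(np.array(p)-s["tool_pos"])).round(2))
E
python3 -c "
from st import *
im=r.snapshot('wrist');cv2.imwrite('pics/w4.png',im['color'][:,:,::-1])"
```

```text
[ 0.172  0.367 -0.119  2.214 -1.     0.046 -0.447] [ 0.5408 -0.0654  0.3106] [-0.28  2.46 -6.05] [0.12 1.38 0.21] 0.278
[[0.516, 0.065, -0.854], [0.043, -0.998, -0.05], [-0.856, -0.011, -0.517]]
```

View pics/w4.png

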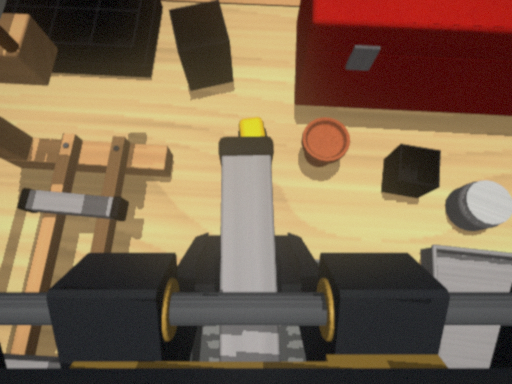

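The picture shows the bar held square to the fingers. Wrist joint 5 is at its limit and joint 6 is nearly straight, so this yaw is unsuitable. I'll turn back and use the original heading in the tray.

Request:
drive_tool:
  deltas:
    - [[-5.8,0,-4.06],[0,0,0],2]
    - [[-5.8,0,-4.06],[0,0,0],2]
    - [[-5.8,0,-4.06],[0,0,0],2]
    - [[-5.8,0,-4.06],[0,0,0],2]
    - [[-5.8,0,-4.06],[0,0,0],2]
    - [[-5.8,0,-4.06],[0,0,0],2]
    - [[-5.8,0,-4.06],[0,0,0],2]
    - [[-5.8,0,-4.06],[0,0,0],2]
    - [[-5.8,0,-4.06],[0,0,0],2]
    - [[-5.8,0,-4.06],[0,0,0],2]
    - [[-5.8,0,-4.06],[0,0,0],2]
    - [[-5.8,0,-4.06],[0,0,0],2]

```text
clock: 9.82
tool_pos: [0.5406, -0.0755, 0.3104]
eef_rot: [0.627, 0.629, -0.347, 0.299]
contact_force: [0.6, 0.8, -6.6]
opening: 0.28
```

```bash
python3 -c "
from st import *
to([.52,-.40,.25])
T=R.from_euler('z',-2,degrees=True).as_matrix()@np.array([[0,1,0],[.5736,0,-.8192],[-.8192,0,-.5736]])
print('turn deg',R.from_matrix(M.T@T).as_rotvec(degrees=True).round(2))"
```

```text
[ 0.636  0.697 -0.49   1.604 -0.324  1.107  0.347] [ 0.5406 -0.0755  0.3104] [ 0.59  0.8  -6.6 ] [-1.25 -0.06 -0.03] 0.28
[[-0.034, 0.998, -0.06], [0.582, -0.029, -0.813], [-0.813, -0.062, -0.58]]
tool shift cm [-13.91  -0.75  29.99]
turn deg [-1.77 -0.49  3.11]
```

Request:
drive_tool:
  deltas:
    - [[-0.2,0,0.35],[-1.5,0.05,3.3],2]
    - [[-0.2,0,0.35],[-1.5,0.05,3.3],2]
    - [[-0.2,0,0.35],[-1.5,0.05,3.3],2]
    - [[-0.2,0,0.35],[-1.5,0.05,3.3],2]
    - [[-0.2,0,0.35],[-1.5,0.05,3.3],2]
    - [[-0.2,0,0.35],[-1.5,0.05,3.3],2]
    - [[-0.2,0,0.35],[-1.5,0.05,3.3],2]
    - [[-0.2,0,0.35],[-1.5,0.05,3.3],2]
    - [[-0.2,0,0.35],[-1.5,0.05,3.3],2]
    - [[0,0,0],[0,0,0],2]
    - [[0,0,0],[0,0,0],2]

```text
clock: 10.73
tool_pos: [0.5287, -0.3981, 0.2462]
eef_rot: [0.643, 0.614, -0.332, 0.316]
contact_force: [0.4, -0.0, -6.4]
opening: 0.279
```

```bash
cat >> st.py <<'E'
def turn(yaw=0,tilt=35):
    t=np.radians(tilt);T=R.from_euler('z',yaw,degrees=True).as_matrix()@np.array([[0,1,0],[np.sin(t),0,-np.cos(t)],[-np.cos(t),0,-np.sin(t)]])
    print('turn deg',R.from_matrix(M.T@T).as_rotvec(degrees=True).round(2))
E
python3 -c "
from st import *
to([.532,-.402,.10]);turn(-2)"
```

```text
[ 0.932  1.006 -0.4    1.036 -0.165  1.509  0.64 ] [ 0.5287 -0.3981  0.2462] [ 0.39 -0.03 -6.4 ] [-1.28  0.11  0.01] 0.279
[[0.027, 0.999, -0.038], [0.579, -0.047, -0.814], [-0.815, -0.0, -0.58]]
tool shift cm [11.69  0.34  8.79]
turn deg [-0.55 -0.45 -0.38]
```

Request:
drive_tool:
  deltas:
    - [[-0.2,-0.1,-0.1],[2.9,0.1,2.2],2]
    - [[-0.2,-0.1,-0.1],[2.9,0.1,2.2],2]
    - [[-0.1,-0.1,-0.1],[2.9,0.1,2.2],2]
    - [[0,-0.1,-0.1],[2.9,0,2.2],2]
    - [[0,0,0],[0,0,0],2]
    - [[0,0,0],[0,0,0],2]

```text
clock: 11.23
tool_pos: [0.5332, -0.3967, 0.1023]
eef_rot: [0.636, 0.62, -0.33, 0.319]
contact_force: [1.4, -1.0, -5.1]
opening: 0.277
```

```bash
python3 -c "
from st import *
to([.532,-.402,.019]);turn(-2)
im,E=wristE();cv2.imwrite('pics/w5.png',im['color'][:,:,::-1])
c=R.from_euler('z',-2,degrees=True).as_matrix()
for p in [(-.09,.095,.038),(.09,.095,.038)]: print(w2px(im,c@p+[.497,-.4015,0],E).round())"
```

```text
[ 0.921  1.17  -0.386  1.087 -0.122  1.318  0.716] [ 0.5332 -0.3967  0.1023] [ 1.37 -1.03 -5.07] [-1.25  0.03  0.02] 0.277
[[0.014, 1.0, -0.025], [0.578, -0.028, -0.816], [-0.816, -0.003, -0.578]]
tool shift cm [ 6.49 -0.08  5.25]
turn deg [ 0.21 -0.29  0.37]
[ 85. 154.]
[320. 155.]
```

View pics/w5.png

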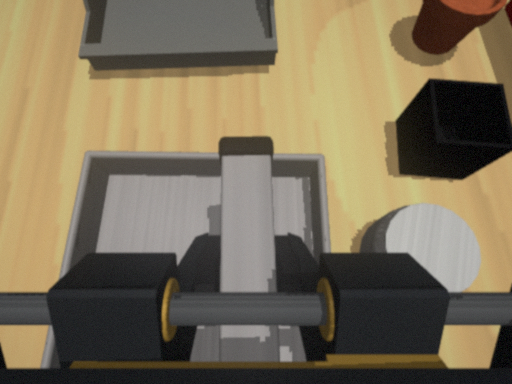

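The tray corners at (88,153) and (324,155) match the prediction within 3 px. Now lowering the bar.

Request:
drive_tool:
  deltas:
    - [[0.1,-0.1,0.2],[2.0,0,1.65],2]
    - [[0.1,-0.1,0.2],[2.0,0,1.65],2]
    - [[0,-0.1,0],[1.2,0,1.0],2]
    - [[0,0,0],[0.8,0,0.66],2]
    - [[0,0,0],[0,0,0],2]
    - [[0,0,0],[0,0,0],2]

```text
clock: 11.78
tool_pos: [0.536, -0.4039, 0.028]
eef_rot: [0.637, 0.615, -0.333, 0.324]
contact_force: [0.0, 0.4, -7.8]
opening: 0.283
```

```bash
python3 -c "
from st import *
to([.533,-.402,.019]);turn(-2)"
```

```text
[ 0.918  1.268 -0.374  1.064 -0.104  1.237  0.748] [ 0.536  -0.4039  0.028 ] [ 0.03  0.42 -7.8 ] [-1.34  0.13 -0.01] 0.283
[[0.023, 0.999, -0.026], [0.568, -0.034, -0.823], [-0.823, 0.004, -0.568]]
tool shift cm [ 0.84 -0.31  0.36]
turn deg [ 0.15  0.39 -0.15]
```

Request:
drive_tool:
  deltas:
    - [[0,0.2,0],[0.25,-0.1,0.15],2]
    - [[0,0.2,0],[0.25,-0.1,0.15],2]
    - [[0,0,0],[0,0,0],2]
    - [[0,0,0],[0,0,0],2]

```text
clock: 12.12
tool_pos: [0.5333, -0.4034, 0.0211]
eef_rot: [0.638, 0.616, -0.331, 0.322]
contact_force: [0.3, -0.1, -6.8]
opening: 0.282
```

Request:
drive_tool:
  deltas:
    - [[0,0,0],[0.16,0,0.12],2]
    - [[0,0,0],[0,0,0],2]

```text
clock: 12.28
tool_pos: [0.5336, -0.4034, 0.019]
eef_rot: [0.638, 0.616, -0.331, 0.322]
contact_force: [1.2, -0.4, -5.3]
opening: 0.281
```

```bash
python3 -c "
from st import *
to([.533,-.402,.019]);turn(-2)"
```

```text
[ 0.921  1.282 -0.374  1.062 -0.104  1.233  0.755] [ 0.5336 -0.4034  0.019 ] [ 1.24 -0.41 -5.31] [-1.3   0.09 -0.05] 0.281
[[0.021, 0.999, -0.026], [0.573, -0.034, -0.819], [-0.819, 0.002, -0.573]]
tool shift cm [ 0.08 -0.07 -0.11]
turn deg [ 0.13  0.02 -0.08]
```

Maybe just touching. I'll go down in 1 mm steps and watch the force.

Request:
drive_tool:
  deltas:
    - [[0,0,0],[0.08,0,0.06],2]
    - [[0,0,0],[0,0,0],2]

```text
clock: 12.45
tool_pos: [0.5336, -0.4034, 0.019]
eef_rot: [0.638, 0.616, -0.331, 0.322]
contact_force: [-1.4, -0.3, 0.3]
opening: 0.279
```

Request:
drive_tool:
  deltas:
    - [[0,0,0],[0.08,0,0.06],2]
    - [[0,0,0],[0,0,0],2]

```text
clock: 12.62
tool_pos: [0.5336, -0.4034, 0.0189]
eef_rot: [0.638, 0.616, -0.331, 0.321]
contact_force: [-3.3, -0.7, 5.7]
opening: 0.278
```

The bar is on the floor. Release and back out along the tool axis.

Request:
drive_tool:
  deltas:
    - [[0,0,0],[0,0,0],3.8]
    - [[0,0,0],[0,0,0],3.8]
    - [[0,0,0],[0,0,0],3.8]
    - [[0,0,0],[-0.5,0,0],3.8]
    - [[0,0,0],[-1.5,0,0],3.8]
    - [[0,0,0],[-2.5,0,0],3.8]
    - [[0,0,0],[-3.5,0,0],3.8]
    - [[0,0,0],[-3.5,0,0],3.8]
    - [[0,0,0],[-3.5,0,0],6]
    - [[0,0,0],[-3.5,0,-2],6]
    - [[0,0,0],[-3.5,0,-2],6]
    - [[0,0,0],[0,0,0],6]

```text
clock: 13.62
tool_pos: [0.5322, -0.5, 0.2292]
eef_rot: [0.639, 0.612, -0.331, 0.328]
contact_force: [-0.3, 0.6, 2.1]
opening: 0.676
```

```bash
python3 -c "
from st import *
to([.61,-.02,.13]);turn(0)
im=r.snapshot('wrist');cv2.imwrite('pics/w6.png',im['color'][:,:,::-1])"
```

```text
[ 0.945  1.178 -0.359  0.617 -0.128  1.766  0.702] [ 0.5322 -0.5     0.2292] [-0.27  0.62  2.1 ] [-0.58  0.   -0.05] 0.676
[[0.032, 0.999, -0.022], [0.565, -0.037, -0.824], [-0.824, 0.014, -0.566]]
tool shift cm [ 35.55   5.89 -34.12]
turn deg [-1.27  0.56 -1.84]
```

View pics/w6.png

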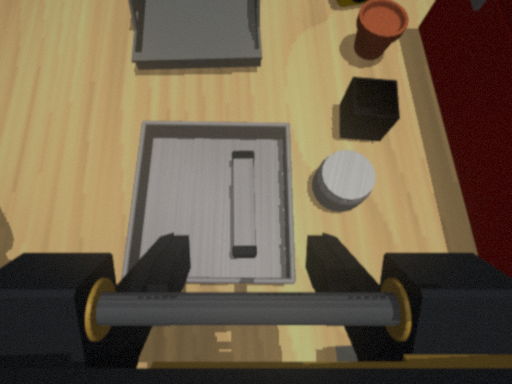

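The bar lies flat in the tray at (243,205), clear of the walls. Next is the far piece at x≈.611.

```bash
python3 -c "
from st import *
to([.611,-.03,.17])"
```

```text
[ 0.945  1.18  -0.359  0.623 -0.127  1.763  0.703] [ 0.5314 -0.4989  0.2254] [ 0.23 -0.6  -0.32] [-0.59  0.09 -0.02] 0.679
[[0.028, 0.999, -0.024], [0.567, -0.036, -0.823], [-0.823, 0.01, -0.568]]
tool shift cm [ 31.38   6.23 -35.63]
```

Request:
drive_tool:
  deltas:
    - [[-0.1,0,-0.15],[2.6,0.5,-2.95],6]
    - [[-0.1,0,-0.15],[2.6,0.5,-2.95],6]
    - [[-0.1,0,-0.15],[2.6,0.5,-2.95],6]
    - [[-0.1,0,-0.15],[2.6,0.5,-2.95],6]
    - [[-0.1,0,-0.15],[2.6,0.5,-2.95],6]
    - [[-0.1,0,-0.15],[2.6,0.5,-2.95],6]
    - [[-0.1,0,-0.15],[2.6,0.5,-2.95],6]
    - [[-0.1,0,-0.15],[2.6,0.5,-2.95],6]
    - [[-0.1,0,-0.15],[2.6,0.5,-2.95],6]
    - [[-0.1,0,-0.15],[2.6,0.5,-2.95],6]
    - [[-0.1,0,-0.15],[2.6,0.5,-2.95],6]
    - [[-0.1,0,-0.1],[2.6,0.5,-2.95],6]

```text
clock: 14.67
tool_pos: [0.597, -0.0271, 0.1661]
eef_rot: [0.625, 0.63, -0.33, 0.323]
contact_force: [-0.6, 0.3, 0.6]
opening: 0.678
```

Request:
drive_tool:
  deltas:
    - [[0,0,0],[0,0,0],6]
    - [[0,0,0],[0,0,0],6]

```text
clock: 14.83
tool_pos: [0.5965, -0.025, 0.1667]
eef_rot: [0.623, 0.632, -0.329, 0.323]
contact_force: [-0.1, -0.5, -0.2]
opening: 0.678
```

```bash
python3 -c "
from st import *
to([.611,.168,.092]);turn(0)
im,E=wristE();cv2.imwrite('pics/w7.png',im['color'][:,:,::-1])
g=cv2.cvtColor(im['color'],cv2.COLOR_RGB2GRAY)
for y,z in((.2,.085),(.15,.085),(.125,.085)):
  a=w2px(im,[.596,y,z],E);b=w2px(im,[.626,y,z],E);c=w2px(im,[.611,y,z],E);print(a.round(),b.round(),g[int(a[1]),int(a[0])-14:int(b[0])+14:2].tolist() if a[1]>0 else '')"
```

```text
[ 0.519  0.92  -0.49   1.627 -0.298  0.814  0.405] [ 0.5965 -0.025   0.1667] [-0.07 -0.53 -0.2 ] [-0.64  0.04  0.04] 0.678
[[-0.015, 1.0, -0.001], [0.576, 0.007, -0.818], [-0.818, -0.013, -0.576]]
tool shift cm [ 17.2    1.69 -11.48]
turn deg [-0.08 -0.14  0.86]
[250.  34.] [282.  34.] [113, 118, 121, 121, 122, 120, 120, 121, 110, 96, 140, 141, 138, 138, 140, 140, 140, 142, 139, 134, 131, 131, 113, 111, 109, 103, 104, 100, 96, 98]
[250.  77.] [283.  77.] [114, 117, 118, 120, 117, 117, 116, 120, 113, 122, 134, 136, 131, 134, 136, 136, 136, 135, 140, 133, 126, 129, 119, 110, 110, 106, 105, 107, 103, 103, 99]
[250. 101.] [284. 101.] [170, 167, 160, 116, 110, 113, 112, 115, 98, 90, 90, 90, 92, 92, 89, 92, 90, 93, 92, 90, 87, 85, 87, 111, 108, 103, 104, 104, 106, 102, 101]
```

Request:
drive_tool:
  deltas:
    - [[0,0,0.3],[3.05,0.55,-0.1],6]
    - [[0,0,0.3],[3.05,0.55,-0.1],6]
    - [[0,0,0.2],[3.05,0.55,-0.1],6]
    - [[0,0,0],[0,0,0],6]

```text
clock: 15.22
tool_pos: [0.6113, 0.0281, 0.0897]
eef_rot: [0.628, 0.627, -0.329, 0.323]
contact_force: [-0.2, 0.9, 0.4]
opening: 0.684
```

Request:
drive_tool:
  deltas:
    - [[0,0,0],[1.98,0,-2.83],6]
    - [[0,0,0],[1.98,0,-2.83],6]
    - [[0,0,0],[1.98,0,-2.83],6]
    - [[0,0,0],[1.98,0,-2.83],6]
    - [[0,0,0],[0,0,0],6]
    - [[0,0,0],[0,0,0],6]

```text
clock: 15.72
tool_pos: [0.6149, 0.1648, 0.0946]
eef_rot: [0.629, 0.626, -0.327, 0.326]
contact_force: [-0.2, -1.8, -0.3]
opening: 0.685
```

```bash
python3 -c "
from st import *
to([.612,.168,.075]);turn(0)
im,E=wristE();cv2.imwrite('pics/w7.png',im['color'][:,:,::-1])
g=cv2.cvtColor(im['color'],cv2.COLOR_RGB2GRAY)
print(g[185,180:320:2].tolist())"
```

```text
[ 0.236  1.02  -0.523  1.712 -0.385  0.468  0.291] [0.6149 0.1648 0.0946] [-0.17 -1.81 -0.28] [-0.6   0.03 -0.03] 0.685
[[0.004, 1.0, -0.003], [0.574, -0.005, -0.819], [-0.819, 0.001, -0.574]]
tool shift cm [ 1.79 -0.3   0.86]
turn deg [-0.2  -0.02 -0.22]
[122, 121, 121, 122, 124, 126, 127, 124, 123, 122, 125, 129, 131, 126, 128, 128, 131, 132, 132, 131, 123, 148, 165, 160, 160, 162, 160, 160, 160, 160, 161, 160, 161, 160, 161, 159, 162, 155, 156, 152, 150, 152, 129, 118, 123, 122, 117, 120, 118, 113, 114, 115, 114, 113, 111, 108, 110, 110, 115, 115, 113, 111, 109, 108, 106, 110, 111, 111, 113, 111]
```

Request:
drive_tool:
  deltas:
    - [[0,0,0],[0.6,-0.1,0.3],6]
    - [[0,0,0],[0.6,-0.1,0.3],6]
    - [[0,0,0],[0.6,-0.1,0.3],6]
    - [[0,0,0],[0,0,0],6]
    - [[0,0,0],[0,0,0],6]

```text
clock: 16.18
tool_pos: [0.6114, 0.1664, 0.073]
eef_rot: [0.629, 0.625, -0.328, 0.325]
contact_force: [-0.2, 0.7, 0.2]
opening: 0.684
```

Request:
drive_tool:
  deltas:
    - [[0,0,0],[0,0,0],2]
    - [[0,0,0],[0,0,0],2]
    - [[0,0,0],[0,0,0],2]
    - [[0,0,0],[0,0,0],2]
    - [[0,0,0],[0,0,0],2]
    - [[0,0,0],[0,0,0],2]
    - [[0,0,0],[0,0,0],2]

```text
clock: 16.77
tool_pos: [0.6118, 0.1672, 0.0741]
eef_rot: [0.629, 0.625, -0.327, 0.325]
contact_force: [-0.2, -0.7, 1.1]
opening: 0.279
```

Request:
drive_tool:
  deltas:
    - [[0,0,0],[-0.57,0,-0.4],2]
    - [[0,0,0],[-0.57,0,-0.4],2]
    - [[0,0,0],[0,0,0],2]
    - [[0,0,0],[0,0,0],2]
    - [[0,0,0],[0,0,0],2]
    - [[0,0,0],[0,0,0],2]

```text
clock: 17.27
tool_pos: [0.6118, 0.167, 0.0876]
eef_rot: [0.629, 0.625, -0.328, 0.325]
contact_force: [-0.1, -0.5, -1.5]
opening: 0.277
```

```bash
python3 -c "
from h import *
F=[]
for i in range(6): F.append(r.get_state()['contact_force']); r.snapshot('wrist')
print(np.round(F,1).tolist())
from st import *
turn(0)"
```

```text
[[-0.1, -0.5, -1.5], [0.0, -0.0, -1.9], [-0.0, -0.2, -2.0], [-0.0, -0.3, -0.9], [0.2, 0.7, -0.5], [-0.5, 1.0, -2.1]]
[ 0.235  1.03  -0.527  1.723 -0.387  0.448  0.294] [0.6118 0.1671 0.0877] [ 0.3   0.34 -1.73] [-0.79  0.07 -0.02] 0.279
[[0.004, 1.0, -0.006], [0.574, -0.007, -0.819], [-0.819, -0.0, -0.574]]
turn deg [-0.33 -0.   -0.23]
```

It reads about −1.6 N, so this one is hollow and goes in the bin.

Request:
drive_tool:
  deltas:
    - [[0,0,0],[-1.5,0,2.1],2]
    - [[0,0,0],[-2.1,0,3.0],2]
    - [[0,0,0],[-2.1,0,3.0],2]
    - [[0,0,0],[-3.3,0,-2.3],2]
    - [[0,0,0],[-2.85,-1.75,1.4],2]
    - [[0,0,0],[-2.85,-1.75,1.4],2]
    - [[0,0,0],[-2.85,-1.75,1.4],2]
    - [[0,0,0],[-2.85,-1.75,1.4],2]
    - [[0,0,0],[-2.3,-1.75,2],2]
    - [[0,0,0],[-2.3,-1.75,2],2]
    - [[0,0,0],[0,0,0],2]
    - [[0,0,0],[0,0,0],2]

```text
clock: 18.57
tool_pos: [0.5046, -0.1043, 0.2043]
eef_rot: [0.631, 0.623, -0.329, 0.325]
contact_force: [-0.8, 0.2, -0.9]
opening: 0.28
```

```bash
python3 -c "
from st import *
to([.508,-.112,.12]);turn(0)
im,E=wristE();cv2.imwrite('pics/w8.png',im['color'][:,:,::-1])
for p in [(-.09,.095,.07),(.09,.095,.07)]: print(w2px(im,np.array(p)+[.473,-.096,0],E).round())"
```

```text
[ 0.734  0.809 -0.522  1.792 -0.283  0.831  0.521] [ 0.5046 -0.1043  0.2043] [-0.75  0.2  -0.86] [-0.75  0.09 -0.05] 0.28
[[0.007, 1.0, -0.01], [0.572, -0.012, -0.82], [-0.82, 0.0, -0.572]]
tool shift cm [6.48 0.34 5.45]
turn deg [-0.55  0.1  -0.4 ]
[124. 174.]
[306. 172.]
```

View pics/w8.png

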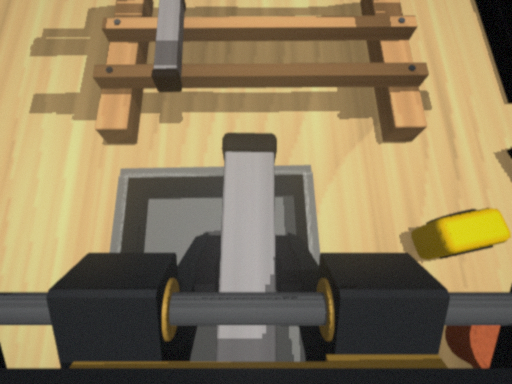

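The bin's back rim is at (122,171)–(311,167), within 5 px of the prediction. Now lowering.

Request:
drive_tool:
  deltas:
    - [[-0.1,0,-0.1],[2.7,0.1,2.1],2]
    - [[-0.1,0,-0.1],[2.7,0.1,2.1],2]
    - [[-0.1,0,-0.1],[2.7,0.1,2.1],2]
    - [[-0.1,0,-0.1],[2.7,0.1,2.0],2]
    - [[-0.1,0,0],[1.7,0,1.2],2]
    - [[0,0,0],[0.7,0,0.5],2]
    - [[0,0,0],[0,0,0],2]
    - [[0,0,0],[0,0,0],2]

```text
clock: 19.28
tool_pos: [0.5096, -0.1065, 0.0395]
eef_rot: [0.626, 0.629, -0.325, 0.327]
contact_force: [0.6, 0.3, -0.9]
opening: 0.278
```

```bash
python3 -c "
from st import *
to([.509,-.109,.021]);turn(0)"
```

```text
[ 0.711  1.09  -0.489  1.795 -0.224  0.588  0.62 ] [ 0.5096 -0.1065  0.0395] [ 0.56  0.32 -0.87] [-0.77  0.07 -0.01] 0.278
[[-0.003, 1.0, 0.005], [0.575, 0.006, -0.818], [-0.818, 0.0, -0.575]]
tool shift cm [ 1.37 -0.06  1.27]
turn deg [ 0.27 -0.08  0.17]
```

Request:
drive_tool:
  deltas:
    - [[0.1,0,0.1],[0.6,0,0.6],2]
    - [[0.1,0,0],[0.5,0,0.45],2]
    - [[0,0,0],[0.2,0,0.13],2]
    - [[0,0,0],[0,0,0],2]
    - [[0,0,0],[0,0,0],2]

```text
clock: 19.7
tool_pos: [0.5089, -0.1102, 0.0216]
eef_rot: [0.627, 0.627, -0.327, 0.326]
contact_force: [0.4, 0.5, -2.4]
opening: 0.279
```

Request:
drive_tool:
  deltas:
    - [[0,0,0],[0.08,0,0.06],2]
    - [[0,0,0],[0,0,0],2]

```text
clock: 19.87
tool_pos: [0.509, -0.1101, 0.0206]
eef_rot: [0.627, 0.627, -0.327, 0.326]
contact_force: [-0.4, -0.3, -1.3]
opening: 0.278
```

Request:
drive_tool:
  deltas:
    - [[0,0,0],[0.08,0,0.06],2]
    - [[0,0,0],[0,0,0],2]

```text
clock: 20.03
tool_pos: [0.509, -0.1102, 0.0196]
eef_rot: [0.627, 0.627, -0.327, 0.326]
contact_force: [0.1, -0.6, -0.4]
opening: 0.279
```

Request:
drive_tool:
  deltas:
    - [[0,0,0],[0.06,0,0.04],2]
    - [[0,0,0],[0,0,0],2]

```text
clock: 20.2
tool_pos: [0.509, -0.1102, 0.0196]
eef_rot: [0.627, 0.627, -0.326, 0.326]
contact_force: [-0.7, -2.4, 5.8]
opening: 0.281
```

Request:
drive_tool:
  deltas:
    - [[0,0,0],[0.06,0,0.04],2]
    - [[0,0,0],[0,0,0],2]

```text
clock: 20.37
tool_pos: [0.509, -0.1102, 0.0195]
eef_rot: [0.627, 0.628, -0.326, 0.326]
contact_force: [-2.3, -3.3, 9.8]
opening: 0.279
```

Request:
drive_tool:
  deltas:
    - [[0,0,0],[0,0,0],3.8]
    - [[0,0,0],[0,0,0],3.8]
    - [[0,0,0],[0,0,0],3.8]
    - [[0,0,0],[-0.5,0,0],3.8]
    - [[0,0,0],[-1.5,0,0],3.8]
    - [[0,0,0],[-2.5,0,0],3.8]
    - [[0,0,0],[-3.5,0,0],3.8]
    - [[0,0,0],[-3.5,0,0],3.8]
    - [[0,0,0],[-3,0,-2],6]
    - [[0,0,0],[0,0,0],6]
    - [[0,0,0],[0,0,0],6]

```text
clock: 21.28
tool_pos: [0.51, -0.1777, 0.1498]
eef_rot: [0.627, 0.626, -0.327, 0.328]
contact_force: [-0.4, -0.4, -1.0]
opening: 0.632
```

```bash
python3 -c "
from st import *
to([.418,.02,.14]);turn(0)
im,E=wristE();cv2.imwrite('pics/w9.png',im['color'][:,:,::-1])
print(E.shape)
g=cv2.cvtColor(im['color'],cv2.COLOR_RGB2GRAY)
for y in(.2,.15):
  a=w2px(im,[.4055,y,.085],E);b=w2px(im,[.4305,y,.085],E);print(a.round(),b.round(),int(a[0])-16,g[int(a[1]),int(a[0])-16:int(b[0])+16].tolist() if a[1]>0 else '')"
```

```text
[ 0.797  0.929 -0.477  1.677 -0.217  0.883  0.606] [ 0.51   -0.1777  0.1498] [-0.38 -0.4  -0.98] [-0.66  0.12 -0.01] 0.632
[[0.002, 1.0, 0.001], [0.572, -0.0, -0.821], [-0.821, 0.002, -0.572]]
tool shift cm [ 12.08  -9.2  -15.68]
turn deg [ 0.06  0.14 -0.11]
(4, 4)
[149. -93.] [172. -93.] 132 
[144. -60.] [169. -60.] 127
```

View pics/w9.png

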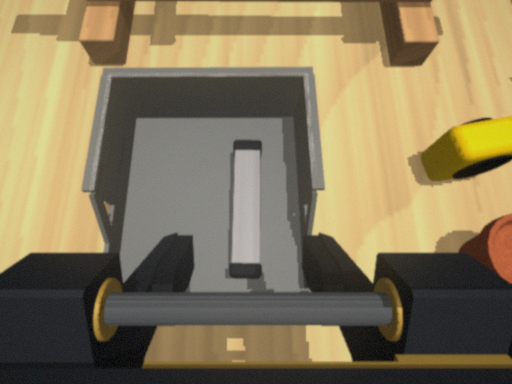

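The tube lies flat in the bin at (247,208). Now the third piece.

Request:
drive_tool:
  deltas:
    - [[0,0,0],[2.0,-1.53,-2.6],6]
    - [[0,0,0],[2.0,-1.53,-2.6],6]
    - [[0,0,0],[2.0,-1.53,-2.6],6]
    - [[0,0,0],[2.0,-1.53,-2.6],6]
    - [[0,0,0],[2.0,-1.53,-2.6],6]
    - [[0,0,0],[2.0,-1.53,-2.6],6]
    - [[0,0,0],[0,0,0],6]
    - [[0,0,0],[0,0,0],6]

```text
clock: 22.0
tool_pos: [0.4146, 0.0218, 0.1389]
eef_rot: [0.625, 0.63, -0.326, 0.325]
contact_force: [0.4, -0.6, -0.1]
opening: 0.682
```

```bash
python3 -c "
from st import *
to([.418,.03,.093]);turn(0)
im,E=wristE()
g=cv2.cvtColor(im['color'],cv2.COLOR_RGB2GRAY)
for y in(.2,.15):
  a=w2px(im,[.4055,y,.085],E);b=w2px(im,[.4305,y,.085],E);print(a.round(),b.round(),int(a[0])-16,g[int(a[1]),int(a[0])-16:int(b[0])+16].tolist() if a[1]>0 else '')"
```

```text
[ 0.655  0.871 -0.65   2.205 -0.387  0.325  0.55 ] [0.4146 0.0218 0.1389] [ 0.36 -0.64 -0.06] [-0.61  0.04 -0.  ] 0.682
[[-0.007, 1.0, 0.001], [0.576, 0.005, -0.818], [-0.818, -0.005, -0.576]]
tool shift cm [4.22 0.37 1.97]
turn deg [ 0.08 -0.14  0.41]
[238.  51.] [269.  51.] 222 [143, 145, 142, 142, 141, 142, 138, 137, 144, 142, 144, 141, 144, 144, 134, 112, 123, 138, 144, 145, 143, 143, 146, 143, 142, 142, 139, 142, 144, 142, 143, 143, 143, 142, 146, 143, 144, 142, 142, 139, 138, 136, 138, 136, 133, 130, 139, 141, 141, 141, 140, 141, 138, 136, 137, 134, 133, 132, 136, 132, 136, 135]
[237. 103.] [270. 103.] 221 [111, 111, 109, 106, 107, 105, 107, 104, 107, 111, 112, 110, 112, 112, 113, 104, 98, 105, 116, 123, 123, 124, 123, 123, 123, 121, 122, 122, 119, 119, 125, 123, 122, 121, 124, 124, 125, 122, 122, 121, 122, 120, 119, 116, 118, 118, 118, 117, 109, 108, 106, 109, 106, 105, 103, 99, 104, 104, 108, 106, 113, 112, 112, 115]
```

Request:
drive_tool:
  deltas:
    - [[0,0,0.2],[2.1,0.2,1.0],6]
    - [[0,0,0.2],[2.1,0.15,1.0],6]
    - [[0,0,0],[0,0,0],6]
    - [[0,0,0],[0,0,0],6]

```text
clock: 22.38
tool_pos: [0.4206, 0.0268, 0.0927]
eef_rot: [0.629, 0.625, -0.326, 0.326]
contact_force: [-0.4, 0.0, -0.1]
opening: 0.681
```

Request:
drive_tool:
  deltas:
    - [[0,0,0],[1.6,0,-2.3],6]
    - [[0,0,0],[1.6,0,-2.3],6]
    - [[0,0,0],[0,0,0],6]

```text
clock: 22.63
tool_pos: [0.4207, 0.0877, 0.096]
eef_rot: [0.628, 0.628, -0.323, 0.328]
contact_force: [-0.7, 0.0, -0.5]
opening: 0.679
```

```bash
python3 -c "
from st import *
to([.418,.168,.093]);turn(0)"
```

```text
[ 0.538  0.987 -0.71   2.259 -0.441  0.088  0.525] [0.4207 0.0877 0.096 ] [-0.73  0.02 -0.47] [-0.54  0.03  0.05] 0.679
[[0.004, 1.0, 0.006], [0.577, 0.002, -0.817], [-0.817, 0.006, -0.577]]
tool shift cm [ 4.87 -0.25 -6.39]
turn deg [ 0.32 -0.23 -0.21]
```

Request:
drive_tool:
  deltas:
    - [[0.2,-0.1,-0.1],[0.9,-0.1,-1.2],6]
    - [[0.1,-0.1,-0.1],[0.9,-0.1,-1.2],6]
    - [[0,0,0],[0,0,0],6]

```text
clock: 22.88
tool_pos: [0.4211, 0.1143, 0.0954]
eef_rot: [0.627, 0.627, -0.328, 0.326]
contact_force: [1.3, 0.3, -0.9]
opening: 0.68
```

```bash
python3 -c "
from st import *
to([.418,.168,.093]);turn(0)"
```

```text
[ 0.477  0.989 -0.72   2.269 -0.607  0.045  0.628] [0.4211 0.1143 0.0954] [ 1.26  0.28 -0.87] [-0.6   0.08  0.01] 0.68
[[-0.0, 1.0, -0.003], [0.572, -0.002, -0.82], [-0.82, -0.002, -0.572]]
tool shift cm [ 3.27 -0.32 -4.27]
turn deg [-0.16  0.08  0.02]
```

Request:
drive_tool:
  deltas:
    - [[0,0,0],[0.8,-0.1,-1.1],6]
    - [[0,0,0],[0.8,-0.1,-1.1],6]
    - [[0,0,0],[0,0,0],6]

```text
clock: 23.13
tool_pos: [0.4232, 0.1308, 0.0969]
eef_rot: [0.626, 0.628, -0.329, 0.324]
contact_force: [0.6, 0.3, 0.1]
opening: 0.683
```

```bash
python3 -c "
from st import *
to([.418,.168,.093]);turn(0)"
```

```text
[ 0.433  0.983 -0.709  2.265 -0.973  0.045  0.958] [0.4232 0.1308 0.0969] [0.64 0.32 0.06] [-0.6   0.04  0.04] 0.683
[[-0.005, 1.0, -0.006], [0.573, -0.002, -0.82], [-0.82, -0.007, -0.573]]
tool shift cm [ 2.45 -0.53 -2.83]
turn deg [-0.32  0.06  0.28]
```

Both wrist limits bind here, because the redundant arm is on an unfavourable branch. I'll fit a simple kinematic model to the logged poses and see which elbow setting reaches this piece.

```bash
cat > kin.py <<'E'
from h import *
from scipy.optimize import least_squares
import itertools
D=[([-1.31022665,.68989837,-.19455406,1.56621594,.15726095,.90249435,-.21509141],[.14041134,.60846978,.24899858],[[0,.225,.974],[-.001,.974,-.225],[-1,-.001,0]]),
([-.232,.376,.609,1.269,-.212,1.56,.347],[.5211,-.1126,.5576],[[0,1,0],[0,0,-1],[-1,0,0]]),
([.185,.883,.157,1.895,-.983,.887,1.14],[.5222,-.015,.1313],[[-.01,1,-.002],[.577,.004,-.817],[-.817,-.009,-.577]]),
([.161,.941,-.373,1.98,-.986,.372,.888],[.529,.1663,.0932],[[.003,1,.001],[.572,0,-.82],[-.82,.003,-.572]]),
([.172,.367,-.119,2.214,-1,.046,-.447],[.5408,-.0654,.3106],[[.516,.065,-.854],[.043,-.998,-.05],[-.856,-.011,-.517]]),
([.636,.697,-.49,1.604,-.324,1.107,.347],[.5406,-.0755,.3104],[[-.034,.998,-.06],[.582,-.029,-.813],[-.813,-.062,-.58]]),
([.921,1.282,-.374,1.062,-.104,1.233,.755],[.5336,-.4034,.019],[[.021,.999,-.026],[.573,-.034,-.819],[-.819,.002,-.573]]),
([.236,1.02,-.523,1.712,-.385,.468,.291],[.6149,.1648,.0946],[[.004,1,-.003],[.574,-.005,-.819],[-.819,.001,-.574]]),
([.711,1.09,-.489,1.795,-.224,.588,.62],[.5096,-.1065,.0395],[[-.003,1,.005],[.575,.006,-.818],[-.818,0,-.575]]),
([.655,.871,-.65,2.205,-.387,.325,.55],[.4146,.0218,.1389],[[-.007,1,.001],[.576,.005,-.818],[-.818,-.005,-.576]]),
([.433,.983,-.709,2.265,-.973,.045,.958],[.4232,.1308,.0969],[[-.005,1,-.006],[.573,-.002,-.82],[-.82,-.007,-.573]])]
def fk(q,p,sg):
    A=lambda a,t:R.from_euler(a,t).as_matrix()
    h,L1,L2,L3,e,b,o1,o2,roll,bo=p; z=np.array([0,0,1.]);x=np.array([1.,0,0])
    M=A('z',-q[0]+bo);P=h*z+M@x*o1
    M=M@A('y',q[1])@A('z',sg[0]*q[2]);P=P+M@(L1*z+e*x)
    M=M@A('y',q[3]);P=P+M@(b*x);M=M@A('z',sg[1]*q[4]);P=P+M@(L2*z)
    M=M@A('y',q[5]);P=P+M@(o2*x);M=M@A('z',sg[2]*q[6]+roll);P=P+M@(L3*z)
    return P,M[:,[2,0,1]]   # tool x=chain z, tool y=chain x, z=chain y
def res(p,sg): return np.concatenate([np.r_[fk(q,p,sg)[0]-P,.3*(fk(q,p,sg)[1]-np.array(T)).ravel()] for q,P,T in D])
def fit():
    best=None
    for sg in itertools.product([1,-1],repeat=3):
        for roll in(0,np.pi/2,np.pi,-np.pi/2):
            f=least_squares(res,[.3,.4,.4,.2,0,0,0,0,roll,0],args=(sg,))
            if best is None or f.cost<best[0]: best=(f.cost,f.x,sg)
    return best
LO=np.array([-3.01,-.46,-1.47,.13,-1,.04,-2.66]);HI=np.array([3.01,2.08,1.51,2.56,4.14,2.09,2.66])
def ik(P,T,p,sg,q0,q3=None,lo=LO,hi=HI):
    def f(q):
        a,M=fk(q,p,sg);return np.r_[(a-P)*10,(M-T).ravel()*3,[] if q3 is None else (q[2]-q3)*20, 1e-3*(q-q0)]
    s=least_squares(f,np.clip(q0,lo+1e-3,hi-1e-3),bounds=(lo,hi));a,M=fk(s.x,p,sg);return s.x,np.linalg.norm(a-P),np.abs(M-T).max()
def tool(tilt,yaw=0):
    t=np.radians(tilt);return R.from_euler('z',yaw,degrees=True).as_matrix()@np.array([[0,1,0],[np.sin(t),0,-np.cos(t)],[-np.cos(t),0,-np.sin(t)]])
E
python3 - <<'E'
from kin import *
np.set_printoptions(suppress=True,linewidth=160)
c,p,sg=fit();print(c,p.round(4),sg);print(np.abs(res(p,sg).reshape(-1,12)[:,:3]).max(1).round(4))
np.savez('kin.npz',p=p,sg=sg)
q0=np.array(D[-1][0])
for tilt in(30,35,40,45):
    for q3 in(-1,-.7,-.4,-.1,.2,.5):
        b=min((ik([.418,.168,.075],tool(tilt),p,sg,np.array(s),q3) for s in(D[2][0],D[3][0],D[-1][0])),key=lambda t:t[1]+t[2])
        print(tilt,q3,b[0].round(2),round(b[1],4),round(b[2],3))
E
```

```text
0.0016990336939751525 [ 0.3303  0.546   0.342   0.2873  0.0031  0.001  -0.0033 -0.0081 -3.1852 -0.0514] (-1, -1, -1)
[0.0176 0.0125 0.0127 0.0009 0.0164 0.0112 0.0057 0.0069 0.0114 0.0128 0.0074]
30 -1 [ 0.47  1.19 -1.    2.26  1.7   0.37 -1.75] 0.0 0.0
30 -0.7 [ 0.33  1.04 -0.7   2.25  2.09  0.08 -2.15] 0.0 0.0
30 -0.4 [ 0.13  0.91 -0.4   2.17 -1.    0.23  0.89] 0.0205 0.059
30 -0.1 [-0.05  0.85 -0.1   2.1  -1.    0.49  0.87] 0.0378 0.106
30 0.2 [-0.24  0.82  0.2   2.04 -1.    0.72  0.86] 0.0562 0.15
30 0.5 [-0.43  0.82  0.5   2.   -1.    0.94  0.86] 0.0783 0.189
35 -1 [ 0.52  1.23 -1.    2.26  1.73  0.31 -1.72] 0.0 0.0
35 -0.7 [ 0.36  1.04 -0.7   2.23 -1.    0.04  0.97] 0.0106 0.025
35 -0.4 [ 0.19  0.94 -0.4   2.15 -1.    0.32  0.95] 0.0265 0.078
35 -0.1 [ 0.01  0.87 -0.1   2.07 -1.    0.58  0.93] 0.0446 0.129
35 0.2 [-0.18  0.84  0.2   2.01 -1.    0.82  0.93] 0.064 0.176
35 0.5 [-0.35  0.84  0.5   1.98 -1.    1.03  0.94] 0.0879 0.217
40 -1 [ 0.57  1.27 -1.    2.26  1.73  0.25 -1.66] 0.0 0.0
40 -0.7 [ 0.41  1.08 -0.7   2.21 -1.    0.1   1.02] 0.0118 0.035
40 -0.4 [ 0.24  0.97 -0.4   2.12 -1.    0.41  1.01] 0.0314 0.094
40 -0.1 [ 0.07  0.91 -0.1   2.05 -1.    0.67  1.  ] 0.0505 0.149
40 0.2 [-0.11  0.87  0.2   1.99 -1.    0.91  1.  ] 0.0712 0.2
40 0.5 [-0.28  0.86  0.5   1.97 -1.    1.13  1.03] 0.0974 0.243
45 -1 [ 0.62  1.32 -1.    2.25  1.68  0.19 -1.55] 0.0 0.0
45 -0.7 [ 0.46  1.12 -0.7   2.19 -1.    0.18  1.09] 0.0146 0.044
45 -0.4 [ 0.3   1.01 -0.4   2.1  -1.    0.49  1.08] 0.0352 0.106
45 -0.1 [ 0.12  0.94 -0.1   2.02 -1.    0.76  1.07] 0.0555 0.165
45 0.2 [-0.05  0.91  0.2   1.97 -1.    1.01  1.08] 0.078 0.22
45 0.5 [-0.2   0.89  0.5   1.97 -1.    1.23  1.13] 0.107 0.263
```

The model says this piece is reachable only with joint 5 swung positive (about 1.7) and joint 3 near −1, meaning the wrist passes the straight position on the other side. I'll simulate minimum-norm motion to find an approach that drifts that way.

```bash
cat > sim.py <<'E'
from kin import *
from scipy.optimize import lsq_linear
np.set_printoptions(suppress=True,linewidth=160)
sg=(-1,-1,-1);p0=np.load('kin.npz')['p']
fk0=fk
def fko(q,pp,s): return fk0(np.array(q)+np.r_[0,pp[10:15],0],pp[:10],s)
f=least_squares(lambda pp:np.r_[np.concatenate([np.r_[fko(q,pp,sg)[0]-P,.3*(fko(q,pp,sg)[1]-np.array(T)).ravel()] for q,P,T in D]),.003*pp[10:15]],np.r_[p0,np.zeros(5)])
pp=f.x
def F(q): return fko(q,pp,sg)
def err(q,P,T):
    a,M=F(q);return np.r_[P-a,.3*R.from_matrix(T@M.T).as_rotvec()]
def go(q,P,T,n):
    a,M=F(q);rv=R.from_matrix(T@M.T).as_rotvec()
    for i in range(1,n+1):
        Pi=a+(P-a)*i/n;Ti=R.from_rotvec(rv*i/n).as_matrix()@M
        for _ in range(3):
            e=err(q,Pi,Ti);J=np.array([(err(q+d,Pi,Ti)-e)/1e-5 for d in 1e-5*np.eye(7)]).T
            A=np.vstack([-J,.005*np.eye(7)]);s=lsq_linear(A,np.r_[e,np.zeros(7)],(np.minimum(LO+.003-q,-1e-9).clip(-.25),np.maximum(HI-.003-q,1e-9).clip(None,.25)))
            q=q+s.x
    e=err(q,P,T);print(np.array(q).round(2),'perr',np.linalg.norm(e[:3]).round(4),'rerr deg',np.degrees(np.linalg.norm(e[3:])/.3).round(1));return q
E
python3 - <<'E'
from sim import *
print(pp.round(3),[round(float(np.linalg.norm(F(q)[0]-P)),4) for q,P,T in D])
off=np.array(D[9][1])-F(D[9][0])[0]   # local model bias
def P(x,y,z): return np.array([x,y,z])-off
q=np.array(D[9][0])
print('replay');a=go(q,P(.42,.028,.093),tool(35),6);a=go(a,P(.421,.088,.096),tool(35),6);a=go(a,P(.421,.131,.096),tool(35),6)
for t1,t2 in((28,28),(25,30),(20,30),(10,30),(20,33)):
    print('sched',t1,t2);b=go(a,P(.42,.03,.14),tool(35),8);b=go(b,P(.42,.03,.14),tool(t1),8)
    b=go(b,P(.42,.09,.105),tool(t1),8);b=go(b,P(.419,.125,.097),tool((t1+t2)/2),8);b=go(b,P(.418,.16,.093),tool(t2),8);b=go(b,P(.418,.164,.075),tool(t2),4);b=go(b,P(.418,.164,.075),tool(34),4)
E
```

```text
[ 0.349  0.553  0.347  0.305 -0.003  0.007 -0.    -0.012 -3.205 -0.041  0.006  0.036 -0.008 -0.003  0.029] [0.0073, 0.0083, 0.0085, 0.0014, 0.0102, 0.0105, 0.0036, 0.0054, 0.0058, 0.0116, 0.0079]
replay
[ 0.63  0.98 -0.65  2.21 -0.38  0.21  0.58] perr 0.0 rerr deg 0.0
[ 0.53  0.99 -0.71  2.25 -0.45  0.1   0.53] perr 0.0 rerr deg 0.0
[ 0.43  0.99 -0.71  2.26 -0.85  0.04  0.84] perr 0.0 rerr deg 0.0
sched 28 28
[ 0.54  0.83 -0.49  2.2  -0.69  0.39  0.84] perr 0.0 rerr deg 0.0
[ 0.42  0.76 -0.41  2.22 -0.67  0.33  0.76] perr 0.0 rerr deg 0.0
[ 0.35  0.87 -0.54  2.25 -0.78  0.12  0.77] perr 0.0 rerr deg 0.0
[ 0.3   0.91 -0.59  2.26 -0.89  0.04  0.81] perr 0.0 rerr deg 0.0
[ 0.21  0.91 -0.58  2.24 -1.    0.04  0.84] perr 0.0028 rerr deg 0.9
[ 0.2   0.95 -0.57  2.22 -1.    0.04  0.86] perr 0.0057 rerr deg 1.9
[ 0.32  1.02 -0.67  2.22 -1.    0.04  0.93] perr 0.0059 rerr deg 1.9
sched 25 30
[ 0.54  0.83 -0.49  2.2  -0.69  0.39  0.84] perr 0.0 rerr deg 0.0
[ 0.36  0.74 -0.37  2.22 -0.66  0.32  0.73] perr 0.0 rerr deg 0.0
[ 0.29  0.84 -0.49  2.26 -0.76  0.12  0.72] perr 0.0 rerr deg 0.0
[ 0.29
[... 1014 characters left out ...]
err deg 0.0
[ 0.26  0.93 -0.62  2.24 -1.    0.04  0.87] perr 0.0031 rerr deg 1.0
[ 0.24  0.97 -0.61  2.22 -1.    0.04  0.88] perr 0.0059 rerr deg 1.9
[ 0.32  1.02 -0.67  2.22 -1.    0.04  0.93] perr 0.0059 rerr deg 1.9
sched 20 33
[ 0.54  0.83 -0.49  2.2  -0.69  0.39  0.84] perr 0.0 rerr deg 0.0
[ 0.26  0.71 -0.28  2.23 -0.63  0.29  0.66] perr 0.0 rerr deg 0.0
[ 0.18  0.8  -0.39  2.26 -0.73  0.11  0.63] perr 0.0 rerr deg 0.0
[ 0.27  0.89 -0.57  2.26 -0.88  0.04  0.78] perr 0.0 rerr deg 0.0
[ 0.32  0.97 -0.67  2.24 -1.    0.04  0.91] perr 0.0032 rerr deg 1.0
[ 0.3   1.   -0.66  2.22 -1.    0.04  0.92] perr 0.006 rerr deg 1.9
[ 0.32  1.02 -0.67  2.22 -1.    0.04  0.93] perr 0.0059 rerr deg 1.9
```

```bash
python3 - <<'E'
from sim import *
off=np.array(D[10][1])-F(D[10][0])[0]
def P(x,y,z): return np.array([x,y,z])-off
q=np.array(D[10][0])
for yaw in(-6,-3,0,3,6):
  for tilt in(32,35,40):
    for y in(.158,.166):
        print(yaw,tilt,y,end=' ');b=go(q,P(.418,y,.075),tool(tilt,yaw),10); e=F(b)[0]+off; print('    ',e.round(4), F(b)[1].round(3)[:,0])
E
```

```text
-6 32 0.158 [ 0.31  0.98 -0.64  2.23 -1.    0.04  0.83] perr 0.0133 rerr deg 4.3
     [0.4283 0.1535 0.0821] [-0.02   0.528 -0.849]
-6 32 0.166 [ 0.29  0.98 -0.64  2.23 -1.    0.04  0.82] perr 0.0139 rerr deg 4.5
     [0.4289 0.1615 0.0824] [-0.024  0.527 -0.849]
-6 35 0.158 [ 0.37  1.02 -0.7   2.23 -1.    0.04  0.88] perr 0.0137 rerr deg 4.4
     [0.4286 0.1526 0.0818] [-0.017  0.575 -0.818]
-6 35 0.166 [ 0.36  1.02 -0.7   2.23 -1.    0.04  0.86] perr 0.0145 rerr deg 4.7
     [0.4293 0.1605 0.0822] [-0.022  0.574 -0.819]
-6 40 0.158 [ 0.47  1.09 -0.77  2.23 -1.    0.04  0.95] perr 0.0137 rerr deg 4.4
     [0.4285 0.1514 0.0808] [-0.009  0.648 -0.762]
-6 40 0.166 [ 0.45  1.09 -0.77  2.23 -1.    0.04  0.94] perr 0.0146 rerr deg 4.7
     [0.4293 0.1592 0.0813] [-0.015  0.647 -0.762]
-3 32 0.158 [ 0.31  0.98 -0.64  2.23 -1.    0.04  0.88] perr 0.0097 rerr deg 3.1
     [0.4256 0.1547 0.0801] [-0.027  0.53  -0.848]
-3 32 0.166 [ 0.29  0.98 -0.64  2.23 -1.    0.04  0.86] perr 0.0103 rerr deg 3.3
     [0.4261 0.1627 0.0804] [-0.031  0.529 -0.848]
-3 35 0.158 [ 0.37  1.02 -0.69  2.23 -1.    
[... 2104 characters left out ...]
0.95] perr 0.0 rerr deg 0.0
     [0.418 0.158 0.075] [-0.055  0.527 -0.848]
6 32 0.166 [ 0.28  0.99 -0.63  2.23 -0.95  0.05  0.95] perr 0.0 rerr deg 0.0
     [0.418 0.166 0.075] [-0.055  0.527 -0.848]
6 35 0.158 [ 0.34  1.02 -0.65  2.23 -0.93  0.08  0.98] perr 0.0 rerr deg 0.0
     [0.418 0.158 0.075] [-0.06   0.57  -0.819]
6 35 0.166 [ 0.33  1.02 -0.67  2.23 -0.94  0.06  0.97] perr 0.0 rerr deg 0.0
     [0.418 0.166 0.075] [-0.06   0.57  -0.819]
6 40 0.158 [ 0.41  1.07 -0.7   2.22 -0.91  0.12  1.01] perr 0.0 rerr deg 0.0
     [0.418 0.158 0.075] [-0.067  0.639 -0.766]
6 40 0.166 [ 0.4   1.08 -0.71  2.22 -0.92  0.1   1.01] perr 0.0 rerr deg 0.0
     [0.418 0.166 0.075] [-0.067  0.639 -0.766]
```

With the hand yawed about +5°, the model says the grasp is reachable within the limits, and the jaws will turn the offcut to match.

Request:
drive_tool:
  deltas:
    - [[-2,0,-1.4],[0,-0.1,0],6.4]
    - [[-2.2,0,-1.4],[0,-0.1,0],6.4]
    - [[0,0,0],[0,0,0],6.4]

```text
clock: 23.38
tool_pos: [0.4214, 0.1287, 0.096]
eef_rot: [0.598, 0.654, -0.315, 0.34]
contact_force: [-0.6, -0.1, 0.3]
opening: 0.73
```

```bash
python3 -c "
from st import *
to([.418,.166,.093]);turn(5)"
```

```text
[ 0.369  0.952 -0.594  2.229 -0.907  0.167  0.973] [0.4214 0.1287 0.096 ] [-0.6  -0.09  0.32] [-0.58  0.03 -0.04] 0.73
[[-0.054, 0.996, 0.069], [0.568, 0.088, -0.818], [-0.821, -0.005, -0.57]]
tool shift cm [ 2.38 -0.01 -2.9 ]
turn deg [-0.12  0.22  0.24]
```

Request:
drive_tool:
  deltas:
    - [[0,0,0],[1.2,0,-1.45],6.4]
    - [[0,0,0],[1.2,0,-1.45],6.4]
    - [[0,0,0],[0,0,0],6.4]
    - [[0,0,0],[0,0,0],6.4]

```text
clock: 23.72
tool_pos: [0.4168, 0.1672, 0.0929]
eef_rot: [0.598, 0.655, -0.314, 0.339]
contact_force: [1.4, 0.3, -0.4]
opening: 0.724
```

```bash
python3 -c "
from st import *
to([.418,.167,.075]);turn(5)
im=r.snapshot('wrist');g=cv2.cvtColor(im['color'],cv2.COLOR_RGB2GRAY)
for v in(185,220,235):print(g[v,180:320:2].tolist())"
```

```text
[ 0.336  0.987 -0.69   2.246 -0.94   0.062  0.932] [0.4168 0.1672 0.0929] [ 1.4   0.32 -0.41] [-0.64 -0.02 -0.04] 0.724
[[-0.055, 0.996, 0.067], [0.57, 0.087, -0.817], [-0.82, -0.007, -0.573]]
tool shift cm [1.44 0.13 1.05]
turn deg [-0.23  0.06  0.31]
[103, 99, 85, 69, 65, 67, 63, 64, 105, 118, 125, 125, 125, 123, 121, 123, 120, 118, 115, 113, 114, 115, 114, 113, 117, 119, 117, 134, 156, 159, 160, 162, 157, 159, 159, 156, 159, 159, 160, 157, 158, 158, 157, 156, 154, 152, 148, 148, 144, 134, 159, 168, 166, 148, 147, 143, 140, 139, 137, 125, 129, 127, 129, 128, 125, 119, 113, 117, 122, 120]
[72, 76, 69, 72, 70, 77, 71, 76, 74, 77, 76, 73, 78, 78, 74, 78, 75, 77, 78, 78, 77, 79, 74, 80, 77, 119, 157, 159, 157, 162, 160, 161, 158, 157, 158, 157, 159, 159, 159, 158, 159, 159, 154, 152, 152, 153, 149, 151, 136, 150, 153, 152, 153, 157, 154, 156, 156, 158, 158, 155, 156, 157, 156, 157, 156, 158, 157, 159, 158, 161]
[61, 59, 61, 70, 97, 119, 118, 122, 122, 123, 121, 120, 117, 115, 117, 117, 111, 112, 110, 112, 116, 114, 120, 120, 110, 147, 159, 163, 160, 162, 158, 155, 157, 159, 163, 161, 162, 161, 159, 162, 159, 157, 156, 153, 152, 151, 151, 148, 115, 114, 112, 113, 110, 108, 111, 114, 116, 117, 118, 124, 119, 118, 118, 116, 114, 111, 79, 75, 74, 76]
```

Request:
drive_tool:
  deltas:
    - [[0,0,0],[0.5,0.05,0.35],6.4]
    - [[0,0,0],[0.5,0.05,0.35],6.4]
    - [[0,0,0],[0.4,0.03,0.3],6.4]
    - [[0,0,0],[0,0,0],6.4]
    - [[0,0,0],[0,0,0],6.4]

```text
clock: 24.18
tool_pos: [0.42, 0.166, 0.0761]
eef_rot: [0.597, 0.655, -0.316, 0.338]
contact_force: [0.4, 0.4, -0.5]
opening: 0.729
```

```bash
python3 -c "
from st import *
to([.418,.167,.075]);turn(5)"
```

```text
[ 0.337  1.026 -0.686  2.233 -0.999  0.043  1.012] [0.42   0.166  0.0761] [ 0.44  0.44 -0.46] [-0.58  0.04  0.03] 0.729
[[-0.058, 0.996, 0.065], [0.569, 0.087, -0.818], [-0.82, -0.01, -0.572]]
tool shift cm [ 0.16 -0.19 -0.03]
turn deg [-0.36  0.09  0.47]
```

Request:
drive_tool:
  deltas:
    - [[-1.2,0,-0.9],[0,0,0],6.4]
    - [[0,0,0],[0,0,0],6.4]

```text
clock: 24.35
tool_pos: [0.4204, 0.1666, 0.0767]
eef_rot: [0.588, 0.663, -0.311, 0.342]
contact_force: [0.2, -0.2, 0.4]
opening: 0.728
```

Request:
drive_tool:
  deltas:
    - [[0,0,0],[0,0,0],2]
    - [[0,0,0],[0,0,0],2]
    - [[0,0,0],[0,0,0],2]
    - [[0,0,0],[0,0,0],2]
    - [[0,0,0],[0,0,0],2]
    - [[0,0,0],[0,0,0],2]
    - [[0,0,0],[0,0,0],2]
    - [[0,0,0],[0,0,0],2]

```text
clock: 25.02
tool_pos: [0.4195, 0.1666, 0.0766]
eef_rot: [0.588, 0.664, -0.311, 0.342]
contact_force: [-0.2, -1.5, 1.5]
opening: 0.286
```

Request:
drive_tool:
  deltas:
    - [[0,0,0],[-0.57,0,-0.4],2]
    - [[0,0,0],[-0.57,0,-0.4],2]
    - [[0,0,0],[0,0,0],2]
    - [[0,0,0],[0,0,0],2]
    - [[0,0,0],[0,0,0],2]

```text
clock: 25.43
tool_pos: [0.4202, 0.1665, 0.0905]
eef_rot: [0.588, 0.663, -0.311, 0.342]
contact_force: [-0.4, 0.6, -1.8]
opening: 0.289
```

```bash
python3 -c "
from h import *
F=[]
for i in range(6): F.append(r.get_state()['contact_force']); im=r.snapshot('wrist')
print(np.round(F,1).tolist())
cv2.imwrite('pics/w10.png',im['color'][:,:,::-1])
from st import *
turn(5)"
```

```text
[[-0.4, 0.6, -1.8], [-0.2, -0.5, -2.0], [-0.1, -0.5, -1.1], [0.4, 0.9, -2.1], [0.2, 0.3, -2.1], [-0.8, 0.4, -1.6]]
[ 0.298  0.974 -0.62   2.221 -0.985  0.13   1.004] [0.4199 0.1667 0.0903] [-0.9  -0.82 -2.05] [-0.76 -0.    0.01] 0.284
[[-0.074, 0.993, 0.088], [0.568, 0.115, -0.815], [-0.82, -0.01, -0.573]]
turn deg [0.96 0.05 1.4 ]
```

It reads about −1.8 N, so hollow: it goes in the bin beside the first tube.

Request:
drive_tool:
  deltas:
    - [[0,0,0],[-1.2,-0.25,1.7],2]
    - [[0,0,0],[-2,-0.4,2.85],2]
    - [[0,0,0],[-2,-0.4,2.85],2]
    - [[0,0,0],[-1,-0.2,1.4],2]
    - [[0,0,0],[-3.2,0,-2.25],2]
    - [[0,0,0],[-3.2,0,-2.25],2]
    - [[1.8,0,1.3],[-1.2,0,3],2]
    - [[1.8,0,1.3],[-2,0,3],2]
    - [[1.8,0,1.3],[-2,0,3],2]
    - [[0,0,0],[-2,0,3],2]
    - [[0,0,0],[0,0,0],2]
    - [[0,0,0],[0,0,0],2]

```text
clock: 26.73
tool_pos: [0.4285, -0.0829, 0.1591]
eef_rot: [0.627, 0.626, -0.331, 0.324]
contact_force: [-0.4, 0.7, -2.8]
opening: 0.282
```

```bash
python3 -c "
from st import *
to([.439,-.109,.20]);turn(0)
im,E=wristE();cv2.imwrite('pics/w11.png',im['color'][:,:,::-1])
g=cv2.cvtColor(im['color'],cv2.COLOR_RGB2GRAY)
for v in(145,160,200,225):print(v,g[v,200:300:2].tolist())"
```

```text
[ 0.58   0.785 -0.201  2.044 -0.656  0.704  0.997] [ 0.4285 -0.0829  0.1591] [-0.43  0.72 -2.78] [-0.73  0.05  0.  ] 0.282
[[-0.004, 1.0, -0.009], [0.571, -0.005, -0.821], [-0.821, -0.008, -0.571]]
tool shift cm [-4.85  1.03 -0.2 ]
turn deg [-0.52  0.2   0.21]
145 [189, 188, 185, 183, 179, 188, 188, 192, 193, 196, 200, 200, 196, 194, 154, 70, 61, 63, 69, 65, 69, 67, 64, 68, 69, 64, 63, 67, 63, 64, 65, 68, 64, 64, 64, 60, 66, 65, 64, 65, 62, 106, 194, 197, 194, 192, 192, 188, 185, 188]
160 [189, 186, 187, 192, 190, 190, 189, 190, 195, 201, 199, 200, 192, 188, 186, 155, 160, 172, 169, 171, 169, 165, 167, 169, 168, 166, 167, 169, 169, 167, 168, 169, 168, 165, 163, 162, 159, 158, 157, 134, 113, 198, 197, 198, 193, 192, 188, 190, 192, 193]
200 [76, 71, 69, 71, 68, 68, 67, 68, 65, 68, 68, 66, 74, 107, 155, 168, 169, 169, 169, 166, 166, 168, 168, 164, 166, 168, 168, 169, 166, 169, 169, 166, 165, 160, 160, 161, 154, 157, 137, 75, 65, 64, 66, 64, 66, 66, 65, 67, 64, 65]
225 [67, 67, 66, 66, 70, 89, 90, 91, 90, 92, 91, 88, 124, 163, 169, 170, 166, 168, 166, 167, 166, 166, 168, 165, 169, 167, 168, 165, 167, 172, 167, 165, 163, 161, 161, 160, 159, 153, 120, 129, 131, 130, 129, 127, 129, 131, 129, 128, 129, 125]
```

Request:
drive_tool:
  deltas:
    - [[-0.5,0,-0.2],[-1.0,0.5,1.6],2]
    - [[-0.5,0,-0.2],[1.4,0.3,1.5],2]
    - [[-0.5,0,-0.2],[2.4,0.2,1.7],2]
    - [[-0.5,0,-0.2],[2.4,0.1,1.7],2]
    - [[0,0,0],[2.2,0,1.5],2]
    - [[0,0,0],[0.9,0,0.7],2]
    - [[0,0,0],[0,0,0],2]
    - [[0,0,0],[0,0,0],2]

```text
clock: 27.45
tool_pos: [0.4388, -0.1031, 0.0422]
eef_rot: [0.616, 0.639, -0.32, 0.332]
contact_force: [0.3, -0.2, -1.6]
opening: 0.286
```

```bash
python3 -c "
from st import *
to([.439,-.109,.024]);turn(2)"
```

```text
[ 0.621  1.024 -0.235  1.979 -0.648  0.561  1.125] [ 0.4388 -0.1031  0.0422] [ 0.27 -0.21 -1.6 ] [-0.78  0.02  0.03] 0.286
[[-0.021, 0.999, 0.03], [0.573, 0.037, -0.818], [-0.819, -0.0, -0.574]]
tool shift cm [ 1.15 -0.    1.53]
turn deg [ 0.07 -0.02  0.08]
```

Request:
drive_tool:
  deltas:
    - [[0,0,0],[0.5,0,0.7],2]
    - [[0,0,0],[0.4,0,0.5],2]
    - [[0,0,0],[0.25,0,0.3],2]
    - [[0,0,0],[0,0,0],2]
    - [[0,0,0],[0,0,0],2]

```text
clock: 27.87
tool_pos: [0.4393, -0.1103, 0.0238]
eef_rot: [0.616, 0.638, -0.321, 0.333]
contact_force: [0.0, 0.6, -3.3]
opening: 0.287
```

Request:
drive_tool:
  deltas:
    - [[0,0,0],[0.08,0,0.06],2]
    - [[0,0,0],[0,0,0],2]

```text
clock: 28.03
tool_pos: [0.4393, -0.1102, 0.0228]
eef_rot: [0.616, 0.638, -0.321, 0.333]
contact_force: [0.2, 0.0, -2.5]
opening: 0.285
```

Request:
drive_tool:
  deltas:
    - [[0,0,0],[0.08,0,0.06],2]
    - [[0,0,0],[0,0,0],2]

```text
clock: 28.2
tool_pos: [0.4394, -0.11, 0.0222]
eef_rot: [0.616, 0.638, -0.321, 0.333]
contact_force: [-0.2, -1.9, 2.3]
opening: 0.284
```

Request:
drive_tool:
  deltas:
    - [[0,0,0],[0.06,0,0.04],2]
    - [[0,0,0],[0,0,0],2]

```text
clock: 28.37
tool_pos: [0.4394, -0.11, 0.0221]
eef_rot: [0.616, 0.638, -0.321, 0.333]
contact_force: [-0.9, -2.6, 8.4]
opening: 0.286
```

Request:
drive_tool:
  deltas:
    - [[0,0,0],[0,0,0],3.6]
    - [[0,0,0],[0,0,0],3.6]
    - [[0,0,0],[0,0,0],3.6]
    - [[0,0,0],[-0.5,0,0],3.6]
    - [[0,0,0],[-1.5,0,0],3.6]
    - [[0,0,0],[-2.5,0,0],3.6]
    - [[0,0,0],[-3.5,0,0],3.6]
    - [[0,0,0],[-3.5,0,0],3.6]
    - [[0,0,0],[-3,0,-2],3.6]
    - [[0,0,0],[-3,0,-2],3.6]
    - [[0,0,0],[0,0,0],3.6]
    - [[0,0,0],[0,0,0],3.6]

```text
clock: 29.37
tool_pos: [0.4422, -0.1781, 0.189]
eef_rot: [0.616, 0.637, -0.321, 0.335]
contact_force: [0.4, -0.3, -0.8]
opening: 0.405
```

```bash
python3 -c "
from st import *
w=r.snapshot('wrist')['color'];t=r.snapshot('top')['color'][110:250,270:444]
t=cv2.resize(t,(480,386),interpolation=cv2.INTER_CUBIC)
im=np.zeros((386+0,800,3),np.uint8);im[:,:480]=t;im[:240,480:]=cv2.resize(w,(320,240));cv2.imwrite('pics/fin.png',im[:,:,::-1])"
```

```text
[ 0.652  0.784 -0.1    1.827 -0.518  0.967  0.997] [ 0.4422 -0.1781  0.189 ] [ 0.44 -0.35 -0.79] [-0.56  0.    0.05] 0.405
[[-0.017, 0.999, 0.031], [0.57, 0.035, -0.821], [-0.822, 0.003, -0.57]]
```

View pics/fin.png

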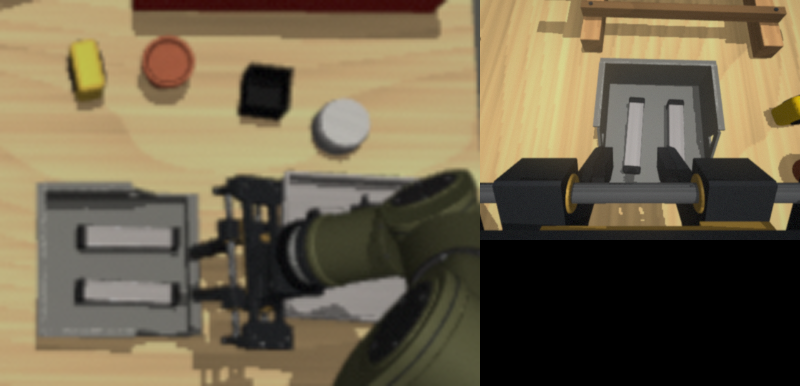

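The picture shows both tubes flat and side by side in the bin at (127,238) and (127,292), with the bystanders in place. The hand is clear at z≈0.19.

```bash
python3 -c "
from plant import r
print(r.finish_job())"
```

```text
the job is handed in; nothing more can be done
None
```

I sorted all three offcuts and handed the job in at about 29.5 s of robot time.

| Offcut | Wrist reading | Verdict | Where it is |
|---|---|---|---|
| Middle | about −6.5 N | solid | in the low steel tray |
| Far (x ≈ 0.61) | about −1.6 N | hollow | in the grey bin |
| Near (x ≈ 0.42) | about −1.8 N | hollow | in the grey bin, beside the other tube |

**Placing:** each piece was lowered until the wrist force showed contact with the floor (at most about 10 N) before I let go.

**Last checks:** the final picture showed both tubes flat and side by side, and the bystanders in view where they had been. The gripper was clear at z ≈ 0.19 m. The bar was seen flat in the tray right after release. In the last picture the arm hid most of the tray, so I did not see it again.

**Problems:**
- **Yaw limit:** an attempt to turn the solid bar by −92° in the air drove joints 5 and 6 to their range limits (joint 5 read −1.000). I turned it back and placed it at the original heading.
- **Near piece:** it could only be reached with the hand yawed about 6°, with those two joints again close to their limits (joint 5 down to −0.999). It sat about 2° off in the grip, and I turned the hand to compensate when placing it.

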